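Put the welding fit-up kit away in its fitted nests

ROBOT

A 6-joint arm with a two-finger parallel gripper is mounted at the origin on the work surface. World frame = base frame: x ahead of the robot, y to its left, z up, the work surface at z = 0. Lengths are in m, angles in rad, forces in N, time in s.
With the tool pointing down it reaches from about 0.425 to 1.125 m from the base axis. Payload 14.9 kg.
Tool frame: the origin (TCP) lies on the centre line of the jaws, within the pads' length; the fingertips stand 11 mm ahead of it and the grasp point (between the pads) lies 8 mm behind it (env.finger_overhang is the distance from the TCP to the fingertips, in m); z points along the fingers, y is the direction in which the jaws open and shut (so a half turn about z gives the same grasp; the last joint's range is limited). The gripper opens to 91 mm and grips with 3 to 60 N. Pads are 32 mm wide; open, the fingers measure 118 mm over their backs; the gripper's body (76 mm by 178 mm) begins 60 mm behind the grasp point.
Start: joints at [1.101, 0.379, 1.734, -0, 1.028, -0.033], TCP at [0.296, 0.634, 0.225] pointing down, gripper open.
Joint ranges: [-2.77, 2.77], [-0.74, 2.19], [0, 2.66], [-1.06, 4.2], [0.31, 2.87], [-3.08, 3.08]. Speed limits (rad/s): [1.89, 1.89, 2.39, 3.14, 3.14, 3.14].

INTERFACE

Orientations are given as a rotation vector (axis times angle).
In Python, from cell import sense, imaging, env gives the robot as it stands. The module is installed in compiled form; this text tells all that it offers.
- The arm moves only by the tool drive_tool, never from a script. Its arguments are lists of equal length, an entry for each row: "translation": the shift along the tool's x, y, z in m, a list of three; "spin": the turn about the tool's z in degrees. A call has 1 to 8 rows; each row shifts and turns the commanded pose from where the row before left it, along the tool's axes as they then stand; what a row does not reach is not made up. A row lasts 1/8 s, in which the tool goes at most 62.5 mm and 10.7 degrees, less where a joint would pass 70% of its speed; a pose out of reach is approached as far as the arm can. A call with a gripper value outside its range is refused whole. "jaw" is the opening, from 0 (shut) to 1 (fully open), set as the call begins (left out, the last holds). The fingers move at their own pace and stop on an object; "newtons" is the grip in N (left out, the last holds). Time passes only in rows, so rows that do not move let the fingers close. It gives the time, the measured TCP pose, the force and the opening at its end, in the units of the state.
- sense(): the state, without advancing time (a new reading comes with each control period).
- imaging.snapshot(name): name is "scene" or "top" or "wrist"; returns the picture (384x512x3 uint8, red, green, blue); there is no depth.
- imaging.camera_info(name): a dict with "fx", "fy", "cx", "cy" (pixels), "xyz" and "orientation" of the camera in the world. Camera axes: x right, y down, z forward; pixel columns grow to the right and rows downward; lengths in m; the calibration is good to about 2 mm. A picture is of the moment at which its call begins: read the wrist's pose just before it. camera_info takes no time and is no camera call; for the wrist camera it gives the pose at the moment of the call.
- env.finish_job(): hands the job in, once; it reports no verdict.
The state is a dict: "time": time; "q": joint angles; "qd": joint speeds; "effort": joint torques, N m; "position": TCP position; "orientation": TCP orientation; "ft_force": force on the tool from outside, world axes, zero at the start; "wrist_torque": the same for the moment, N m; "opening": opening from 0.0 (shut) to 1.0 (fully open).
Only numpy, scipy, OpenCV 4.12 (cv2) and the standard library are available. Lean on these libraries where they do the work, as an engineer would, in place of code of your own. Each camera call takes 0.05 s, during which the arm holds its last target.

TASK

The bracket is tacked, so put the fit-up kit away: stand the blue V-block, the black screw jack and the red corner block each in the nest made to its shape, sitting flat on the nest's floor inside the raised edges. Lay the two steel wedges flat in the open-ended channel, side by side and head to tail, so that the pair fits between its sides and lies centred along its length. Leave the freshly tacked bracket where it is, and let go of everything.

Things in the scene. Friction and masses are not known exactly. Their poses are not given: they have to be found in the camera images.
- wedge_a: Bare steel wedge, taper seen from above: 66 mm long, 34 high; x runs from thick end (x=-33, 28 wide, dark band on top) to thin end (x=+33, 14 wide); end faces parallel, can be gripped. Straight side at y=-10.5 mm, sloping side from y=+17.5 (thick end) to +3.5. Origin: underside, mid-length, midway across. About 0.36 kg. Identical to wedge_b; either may take either half of the channel.
- wedge_b: Bare steel wedge, taper seen from above: 66 mm long, 34 high; x runs from thick end (x=-33, 28 wide, dark band on top) to thin end (x=+33, 14 wide); end faces parallel, can be gripped. Straight side at y=-10.5 mm, sloping side from y=+17.5 (thick end) to +3.5. Origin: underside, mid-length, midway across. About 0.36 kg. Identical to wedge_a.
- vblock: Blue V-block with bright V faces: 50 mm long (x), 36 wide (y), 40 high, about 0.48 kg, V groove along x in its top, 30 mm wide and 14 deep. The long upright sides (y = -18 and +18 mm) can be gripped. Origin: centre of the underside, z up.
- jack: Black screw jack, standing: round foot 50 mm across and 7 thick, coned in to an upright body 32 mm across from 12 to 46 mm height, then a neck and a brass head 25 mm across, 58 mm high in all; about 0.36 kg. Origin: centre of the underside, z up along its axis.
- corner: Red arrow-shaped corner block lying flat, 28 mm thick, 0.33 kg, magnet off (does not stick). From above: straight back edge at x=-21 mm, y -48 to +48; blunt nose at x=+21, y -14 to +14; flanks at 45 degrees, back corners cut square to x=-13. Nose and back are parallel, can be gripped. Origin: underside, midway between nose and back; x to the nose.
- wedge_rack: Fixed open-ended channel for the two wedges: black floor 4 mm above the table, 56 mm long (x), 50 wide inside (y); yellow side walls 3 mm thick, tops at 14 mm; no end walls, so centred wedges stick out 5 mm at each end. A pair, straight sides to the walls, thick ends opposite, is 42 mm wide; thick ends the same way do not fit. Origin: centre, at table level.
- vblock_nest: Fixed rectangular nest for the V-block: grey plate 94 x 80 mm, black floor 4 mm above the table, yellow raised edge 4 mm thick, its top at 10 mm, round an inside of 62 mm (x) by 48 (y). The V-block's length goes along x, either way round. Origin: centre, at table level, z up.
- jack_nest: Fixed round nest for the screw jack: grey plate 94 x 94 mm, black floor 4 mm above the table, yellow ring of 62 mm inside diameter, 4 mm thick, its top at 10 mm. Origin: centre, at table level, z up.
- corner_nest: Fixed arrow-shaped nest for the red corner block: grey plate 80 x 128 mm, black floor 4 mm above the table, yellow raised edge 4 mm thick, its top at 10 mm, following the block's outline with 6 mm to spare all round. Origin: at table level, where the block's origin comes when centred; x points where its nose must point.
- bracket: Bystander, loose: freshly tacked raw steel bracket, a foot 85 x 45 x 6 mm with an upright leg at one end, 56 mm high, and a gusset; about 0.45 kg. Not to be moved. Origin: centre of the foot's underside, x towards the leg.
There are look-alikes about, which are no part of the job. Leave any turquoise look-alike of the wedge_a alone. Several things look just like the corner: the one meant starts farthest to the robot's left.

How it is judged:
By the outcome, as a careful person would: the job done as asked, in the order asked, and still so for the second after the job is handed in, with the robot touching nothing.
It also fails if it takes over 131 s, if anything falls off the work surface, if the arm or the gripper's body presses on something with over 40 N, if the wrist force passes 120 N, or if a joint passes its speed limit or range.

## Working session

There is one attempt and no reset: what is moved stays moved. The work goes in short steps, Python scripts to look and compute and a tool call to move; the robot and the scene stay as the last step left them, time stands still between calls to the robot, and variables do not carry over. Pictures are saved under pics/ and viewed, and the job is handed in when it is done.

Besides the shell and the picture viewer there is one more tool, called after "Emit:" by a JSON object that holds its "fn" and its "kwargs". drive_tool: Moves the arm, as the interface text tells. Its arguments: {"type":"object","properties":{"translation":{"type":"array","items":{"type":"array","items":{"type":"number"}}},"spin":{"type":"array","items":{"type":"number"}},"jaw":{"type":"number"},"newtons":{"type":"number"}},"required":["translation","spin"]}

```bash
mkdir -p pics; ls
python3 - <<'E'
from cell import sense, imaging, env
import cv2
s=sense(); print(s['time'],s['position'],s['orientation'],s['opening'],s['ft_force'],env.finger_overhang)
for n in ("scene","top","wrist"):
    ci=imaging.camera_info(n); print(n,ci)
    im=imaging.snapshot(n); cv2.imwrite(f'pics/{n}0.png',im[:,:,::-1])
E
```

```text
pics
0.0 [0.29597391 0.63393268 0.224304  ] [-6.80629798e-01 -3.06668604e+00  1.61785970e-03] 0.9987816641448201 [-0.15930753 -0.37284593 -1.10837719] 0.011
scene {'fx': 490.04794653093666, 'fy': 490.04794653093666, 'cx': 257.78648607790245, 'cy': 197.4820994050296, 'xyz': array([1.04125628, 0.40547502, 1.15433611]), 'orientation': array([-1.20914225, -2.53429805,  0.70521816])}
top {'fx': 393.2183952343015, 'fy': 393.2183952343015, 'cx': 256.9044782681456, 'cy': 185.37600982600983, 'xyz': array([ 0.29539861, -0.03216757,  1.14901325]), 'orientation': array([-2.10022956,  2.11748714, -0.17198765])}
wrist {'fx': 314.3218646456307, 'fy': 314.3218646456307, 'cx': 258.08011512577303, 'cy': 188.24291013119608, 'xyz': array([0.221174  , 0.66902395, 0.38549558]), 'orientation': array([2.43341167, 1.55167586, 0.22681524])}
```

View pics/scene0.png

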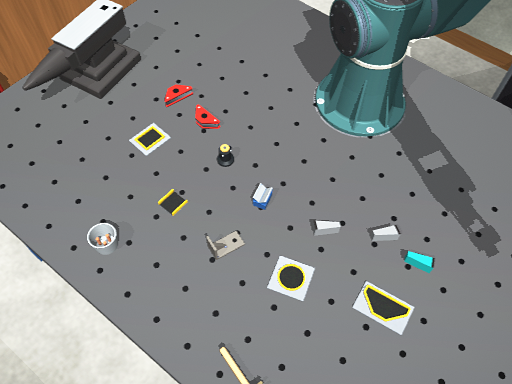

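View pics/top0.png

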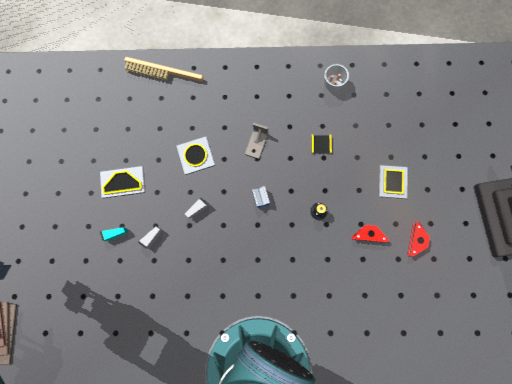

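View pics/wrist0.png

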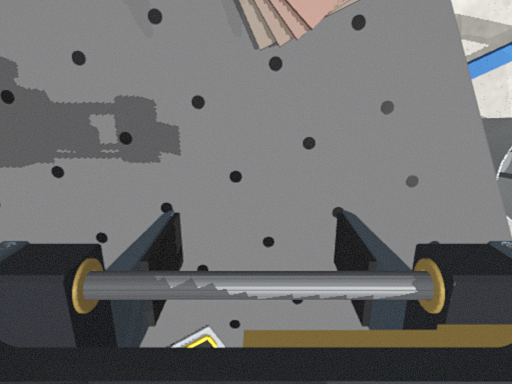

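The top view shows world x pointing up and y pointing left in the image. There are red blocks at (371,235) and (420,240), so the leftmost, (371,235), is the target. The V-block is at (261,197), the jack at (320,211), and the steel wedges at (150,237) and (197,209). The turquoise decoy is at (113,233).

```bash
cat > h.py <<'E'
import numpy as np, cv2
from scipy.spatial.transform import Rotation as R
from cell import sense, imaging, env
def cam(n):
    c=imaging.camera_info(n); return dict(K=(c['fx'],c['fy'],c['cx'],c['cy']),t=np.array(c['xyz']),R=R.from_rotvec(c['orientation']).as_matrix())
def toplane(c,uv,z):
    uv=np.atleast_2d(np.asarray(uv,float)); fx,fy,cx,cy=c['K']
    d=np.c_[(uv[:,0]-cx)/fx,(uv[:,1]-cy)/fy,np.ones(len(uv))]@c['R'].T
    z=np.broadcast_to(z,len(uv))
    return c['t']+d*((z-c['t'][2])/d[:,2])[:,None]
def topix(c,P):
    p=(np.atleast_2d(P)-c['t'])@c['R']; fx,fy,cx,cy=c['K']
    return np.c_[p[:,0]/p[:,2]*fx+cx,p[:,1]/p[:,2]*fy+cy]
def hsv(im): return cv2.cvtColor(im,cv2.COLOR_RGB2HSV)
def blobs(m,amin=10):
    n,l,s,c=cv2.connectedComponentsWithStats(m.astype(np.uint8),connectivity=8)
    return [(c[i],s[i],l==i) for i in range(1,n) if s[i][4]>=amin]
E
python3 - <<'E'
from h import *
for n in("top","scene"):
    c=cam(n); im=cv2.imread(f'pics/{n}0.png')[:,:,::-1].copy(); h=hsv(im)
    H,S,V=[h[...,i].astype(int) for i in range(3)]
    for nm,m,z in(("yellow",(H>20)&(H<35)&(S>150)&(V>120),.01),("red",((H<6)|(H>174))&(S>150)&(V>80),.028),("blue",(H>105)&(H<125)&(S>120),.03),("cyan",(H>80)&(H<100)&(S>180)&(V>130),.034)):
        for ce,s,_ in blobs(m,12): print(n,nm,ce.round(1),s[4],toplane(c,ce,z)[0].round(3))
im=cv2.imread('pics/top0.png')
cv2.imwrite('pics/top0l.png',cv2.resize(im[120:260,90:290],None,fx=4,fy=4,interpolation=cv2.INTER_CUBIC))
cv2.imwrite('pics/top0r.png',cv2.resize(im[120:260,240:440],None,fx=4,fy=4,interpolation=cv2.INTER_CUBIC))
E
```

```text
top yellow [312.5 143.5] 36 [ 0.641 -0.169  0.01 ]
top yellow [330.  143.3] 49 [ 0.641 -0.221  0.01 ]
top yellow [195.4 155.2] 102 [0.61  0.184 0.01 ]
top yellow [394.  181.1] 132 [ 0.524 -0.403  0.01 ]
top yellow [121.2 184.1] 179 [0.523 0.404 0.01 ]
top red [418.3 239.7] 393 [ 0.352 -0.452  0.028]
top red [370.  234.1] 365 [ 0.369 -0.319  0.028]
top cyan [112.2 232.8] 158 [0.377 0.412 0.034]
scene yellow [149.3 137.6] 154 [ 0.527 -0.399  0.01 ]
scene yellow [165.5 196.5] 58 [ 0.643 -0.219  0.01 ]
scene yellow [178.9 207.2] 60 [ 0.645 -0.167  0.01 ]
scene yellow [290.6 277.3] 153 [0.616 0.188 0.01 ]
scene yellow [384.7 304. ] 287 [0.527 0.407 0.01 ]
scene red [ 1.  88.6] 21 [ 0.689 -0.876  0.028]
scene red [176.   91.3] 224 [ 0.354 -0.452  0.028]
scene red [178.4  99.7] 45 [ 0.375 -0.423  0.028]
scene red [204.7 116.2] 248 [ 0.373 -0.316  0.028]
scene red [208.3 126.3] 45 [ 0.395 -0.282  0.028]
scene blue [261.4 202.7] 102 [0.502 0.004 0.03 ]
scene blue [ 35.3 254.4] 21 [ 0.977 -0.34   0.03 ]
scene cyan [419.3 261. ] 356 [0.387 0.416 0.034]
```

View pics/top0l.png

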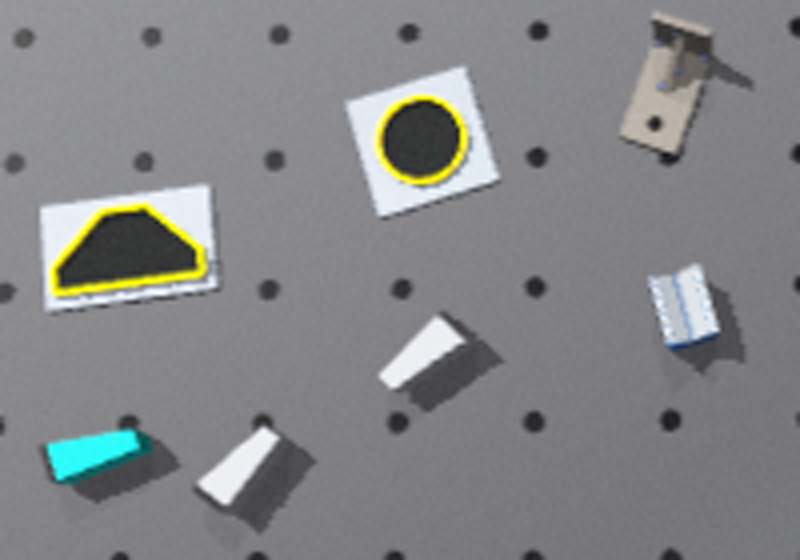

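View pics/top0r.png

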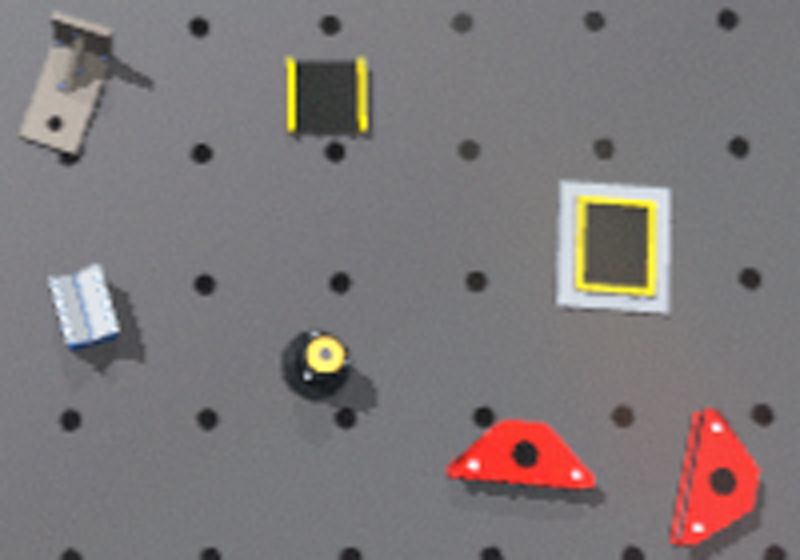

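The crops confirm the layout. The channel's length runs along world x. The V-block groove runs along world x, tilted by about 15°. The arrow nest's nose points to +x.

```bash
cat >> h.py <<'E'
def tool():
    s=sense(); return np.array(s['position']),R.from_rotvec(s['orientation']).as_matrix()
def state():
    s=sense(); p,M=tool(); print('t',round(s['time'],2),'p',p.round(4),'xang',round(np.degrees(np.arctan2(M[1,0],M[0,0])),2),'tilt',M[2,:2].round(4),'open',round(s['opening'],3),'F',np.round(s['ft_force'],1),'q',np.round(s['q'],2))
def plan(x,y,z,ang=None):
    """target TCP pose; ang= desired angle (deg, world) of tool x. prints tool shift and spin"""
    p,M=tool(); d=M.T@(np.array([x,y,z])-p); out='shift mm %s'%np.round(d*1000,1)
    if ang is not None:
        a=np.degrees(np.arctan2(M[1,0],M[0,0])); e=(ang-a+90)%180-90; out+=' spin %.1f (tool z down: sign flipped) or %.1f'%(-e,-e+180*np.sign(e))
    print(out)
E
python3 - <<'E'
from h import *
state(); p,M=tool(); print(M.round(3))
c=cam('wrist'); print((M.T@(c['t']-p)).round(4)); print((M.T@c['R']).round(3))
for uv in((258,188),(258,330),(100,250),(0,0),(511,0)): print(uv,(M.T@(toplane(c,uv,0.0)[0]-p)).round(3))
plan(0.5,0.005,0.225,15)
E
```

```text
t 0.15 p [0.296  0.634  0.2244] xang 154.97 tilt [ 0.0001 -0.0008] open 1.0 F [ 0.6 -0.3  0.1] q [ 1.1   0.38  1.73  0.    1.03 -0.03]
[[-0.906  0.423 -0.   ]
 [ 0.423  0.906 -0.001]
 [ 0.    -0.001 -1.   ]]
[ 0.0826 -0.     -0.1612]
[[ 0.001 -0.958 -0.288]
 [ 1.     0.001  0.   ]
 [ 0.    -0.288  0.958]]
(258, 188) [-0.033 -0.     0.224]
(258, 330) [-0.253  0.     0.224]
(100, 250) [-0.122 -0.215  0.225]
(0, 0) [ 0.18  -0.281  0.225]
(511, 0) [0.18  0.274 0.224]
shift mm [-4.510e+02 -4.837e+02 -2.000e-01] spin -40.0 (tool z down: sign flipped) or 140.0
```

Emit:
{"fn": "drive_tool", "kwargs": {"translation": [[0,0,0],[0,0,0],[0,0,0],[0,0,0],[0,0,0],[0,0,0],[0,0,0],[0,0,0]], "spin": [10,10,10,10,10,10,10,10]}}

```text
time: 1.15
position: [0.296, 0.6341, 0.2246]
orientation: [2.498, 1.905, -0.001]
ft_force: [0.7, 0.2, -0.1]
opening: 1.003
```

Emit:
{"fn": "drive_tool", "kwargs": {"translation": [[0,0,0],[0,0,0],[0,0,0],[0,0,0],[0,0,0],[0,0,0],[0.003,0.06,0],[0.003,0.06,0]], "spin": [10,10,10,10,10,10,0,0]}}

```text
time: 2.15
position: [0.3329, 0.5186, 0.2245]
orientation: [3.114, 0.411, -0.0]
ft_force: [0.8, 0.1, -0.1]
opening: 1.0
```

Emit:
{"fn": "drive_tool", "kwargs": {"translation": [[0.003,0.06,0],[0.003,0.06,0],[0.003,0.06,0],[0.003,0.06,0],[0.003,0.06,0],[0.003,0.06,0],[0.003,0.06,0],[0.003,0.06,0]], "spin": [0,0,0,0,0,0,0,0]}}

```text
time: 3.15
position: [0.4804, 0.0605, 0.2251]
orientation: [3.115, 0.409, 0.001]
ft_force: [0.5, 1.8, 0.5]
opening: 1.003
```

Emit:
{"fn": "drive_tool", "kwargs": {"translation": [[0.004,0.06,0],[0,0,0],[0,0,0]], "spin": [0,0,0]}}

```text
time: 3.52
position: [0.4991, 0.0056, 0.2247]
orientation: [-3.115, -0.408, 0.001]
ft_force: [0.0, -0.1, -0.5]
opening: 1.0
```

Run:
```python
from h import *
state(); im=imaging.snapshot('wrist'); cv2.imwrite('pics/w1.png',im[:,:,::-1]); im=imaging.snapshot('top'); cv2.imwrite('pics/top1.png',im[:,:,::-1])
```

```text
t 3.52 p [0.4991 0.0056 0.2247] xang 14.93 tilt [-0.0006 -0.0003] open 1.0 F [ 0.  -0.1 -0.5] q [-0.04  0.06  2.13  0.    0.95  1.27]
```

View pics/w1.png

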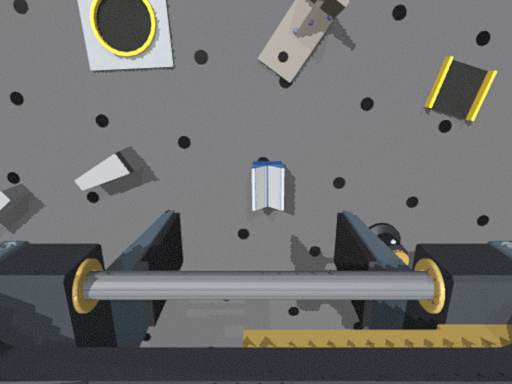

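The wrist view at about 1 mm/px shows the V-block at (268,187), nearly aligned with the tool. It also shows the round nest, the channel, the bracket and one wedge.

Run:
```python
from h import *
im=cv2.imread('pics/w1.png')
cv2.imwrite('pics/w1z.png',cv2.resize(im[145:230,215:320],None,fx=7,fy=7,interpolation=cv2.INTER_NEAREST))
c=cam('wrist')
h=hsv(im[:,:,::-1].copy()); H,S,V=[h[...,i].astype(int) for i in range(3)]
m=((V>165)|((H>95)&(H<130)&(S>110)))
for ce,s,b in blobs(m,100):
    if 240<ce[0]<300 and 150<ce[1]<220:
        pts=np.argwhere(b)[:,::-1].astype(np.float32); r=cv2.minAreaRect(pts); print(ce,s,r)
        bx=cv2.boxPoints(r); print(bx.round(1)); print(toplane(c,bx,0.04).round(4))
state()
```

```text
[267.43106927 184.9462004 ] [ 251  161   33   50 1487] ((266.9999694824219, 185.49998474121094), (48.99999237060547, 31.999996185302734), 90.0)
[[251. 161.]
 [283. 161.]
 [283. 210.]
 [251. 210.]]
[[ 0.5053  0.0168  0.04  ]
 [ 0.5147 -0.0178  0.04  ]
 [ 0.4584 -0.0344  0.04  ]
 [ 0.4486  0.0019  0.04  ]]
t 3.62 p [0.4991 0.0065 0.2248] xang 15.04 tilt [-0.0003 -0.0002] open 1.001 F [-0.5  0.5 -0.1] q [-0.03  0.06  2.13  0.    0.95  1.27]
```

View pics/w1z.png

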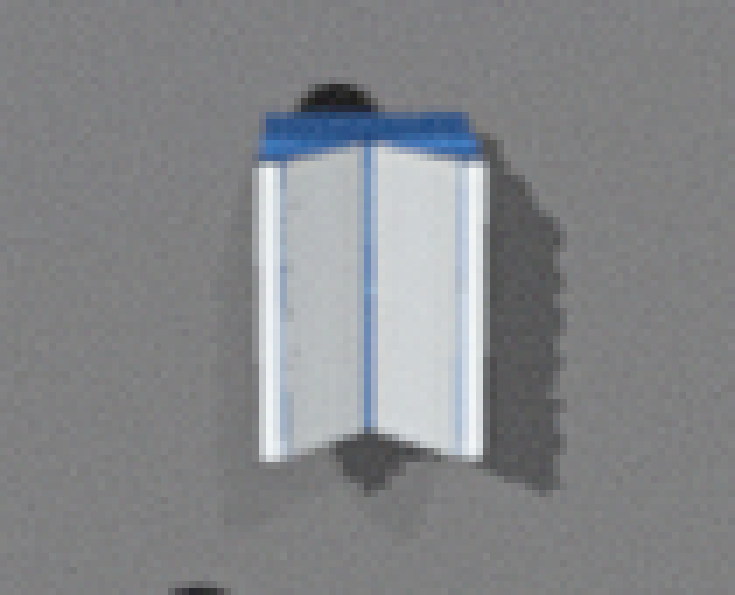

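Run:
```python
from h import *
c=cam('wrist')
q=np.array([[257,161],[487,161],[487,461],[260,461]])/7+[215,145]-.5
P=toplane(c,q,.04); print(P.round(4)); ce=P.mean(0); print(ce, np.linalg.norm(P[0]-P[3]),np.linalg.norm(P[0]-P[1]))
d=P[0]+P[1]-P[2]-P[3]; print(np.degrees(np.arctan2(d[1],d[0])))
plan(ce[0],ce[1],.03)
# top0 check
ct=cam('top'); q=np.array([[50,277],[98,265],[118,328],[68,340]])/4+[240,120]-.5; print(toplane(ct,q,.04).mean(0).round(4))
```

```text
[[ 0.4982  0.0147  0.04  ]
 [ 0.5078 -0.0211  0.04  ]
 [ 0.4583 -0.0357  0.04  ]
 [ 0.4484  0.0011  0.04  ]]
[ 0.47818226 -0.01024892  0.04      ] 0.05160250733281926 0.037044131001625374
15.892978854080443
shift mm [-24.5  10.8 194.8]
[ 0.481  -0.0116  0.04  ]
```

Emit:
{"fn": "drive_tool", "kwargs": {"translation": [[-0.0125,0.0055,0.05],[-0.012,0.0055,0.05],[0,0,0.05],[0,0,0.03],[0,0,0.0218],[0,0,0]], "spin": [-0.9,0,0,0,0,0]}}

```text
time: 4.38
position: [0.4777, -0.0105, 0.0221]
orientation: [-3.111, -0.436, 0.004]
ft_force: [0.4, -1.0, 0.3]
opening: 1.001
```

Emit:
{"fn": "drive_tool", "kwargs": {"translation": [[0,0,0],[0,0,0],[0,0,0],[0,0,0],[0,0,0],[0,0,0]], "spin": [0,0,0,0,0,0], "jaw": 0.3, "newtons": 30}}

```text
time: 5.12
position: [0.4788, -0.0116, 0.0232]
orientation: [-3.111, -0.434, 0.0]
ft_force: [-0.3, -0.7, 3.5]
opening: 0.392
```

Run:
```python
from h import *
state(); im=imaging.snapshot('wrist'); cv2.imwrite('pics/w2.png',im[:,:,::-1])
```

```text
t 5.12 p [ 0.4788 -0.0116  0.0232] xang 15.87 tilt [-0.0001 -0.0001] open 0.392 F [-0.3 -0.7  3.5] q [-0.07  0.4   2.22  0.    0.52  1.22]
```

View pics/w2.png

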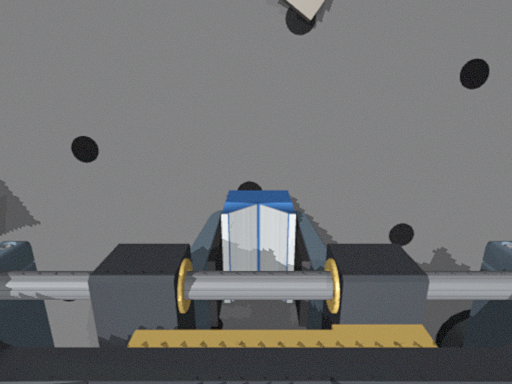

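The wrist view shows the V-block seated between both pads at (258,240), with an opening of 35.7 mm.

Emit:
{"fn": "drive_tool", "kwargs": {"translation": [[0,0,0.0],[0,0,-0.03],[0,0,-0.06],[0,0,-0.06],[0,0,0],[0,0.05,0],[0,0.06,0],[0,0.06,0]], "spin": [0,0,0,8,8,0,0,0], "newtons": 40}}

```text
time: 6.18
position: [0.4778, -0.1831, 0.1728]
orientation: [-3.141, 0.002, 0.001]
ft_force: [1.2, 1.0, -5.3]
opening: 0.396
```

Emit:
{"fn": "drive_tool", "kwargs": {"translation": [[-0.01,0.06,0],[-0.01,0.06,0],[-0.01,0.06,0],[0,0.03,0],[0,0,0],[0,0,0]], "spin": [0,0,0,0,0,0]}}

```text
time: 6.92
position: [0.4474, -0.3908, 0.1724]
orientation: [-3.14, 0.004, 0.002]
ft_force: [0.0, 0.3, -4.8]
opening: 0.394
```

Run:
```python
from h import *
state(); im=imaging.snapshot('wrist'); cv2.imwrite('pics/w3.png',im[:,:,::-1])
```

```text
t 6.92 p [ 0.4474 -0.3908  0.1724] xang -0.14 tilt [-0.0011 -0.0011] open 0.394 F [ 0.   0.3 -4.8] q [-0.76  0.28  1.98  0.    0.88  0.82]
```

View pics/w3.png

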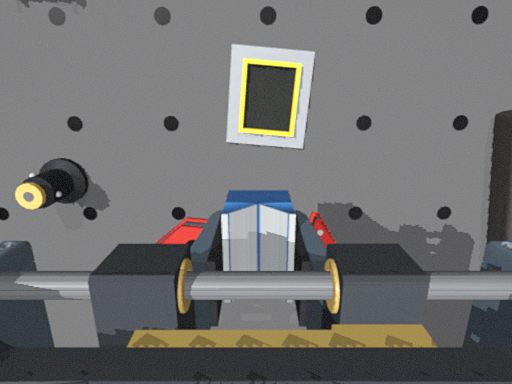

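```bash
cat >> h.py <<'E'
def yellow(im):
    h=hsv(im); H,S,V=[h[...,i].astype(int) for i in range(3)]; return (H>20)&(H<36)&(S>150)&(V>120)
def worldrect(c,b,z):
    cs,_=cv2.findContours(b.astype(np.uint8),cv2.RETR_EXTERNAL,cv2.CHAIN_APPROX_NONE); k=max(cs,key=len)[:,0]
    P=toplane(c,k,z)[:,:2].astype(np.float32); r=cv2.minAreaRect(P*1000); return r,P
E
python3 - <<'E'
from h import *
im=cv2.imread('pics/w3.png')[:,:,::-1].copy(); c=cam('wrist')
for ce,s,b in blobs(yellow(im),60):
    if s[1]<180 and s[1]>30: print(ce,s); r,P=worldrect(c,b,.01); print(r)
state()
E
```

```text
[269.70812437  96.52357071] [240  59  61  77 997]
((523.9779663085938, -400.8809509277344), (54.59529113769531, 68.9527359008789), 85.005126953125)
t 6.97 p [ 0.4476 -0.3906  0.1725] xang -0.1 tilt [-0.001 -0.001] open 0.392 F [-0.1  0.4 -5.6] q [-0.76  0.28  1.98  0.    0.88  0.82]
```

Emit:
{"fn": "drive_tool", "kwargs": {"translation": [[0,0,0],[0.04,0.0018,0],[0.037,0.0018,0.03],[0,0,0.05],[0,0,0.04],[0,0,0.012],[0,0,0.0085],[0,0,0]], "spin": [4.9,0,0,0,0,0,0,0]}}

```text
time: 7.98
position: [0.5248, -0.4021, 0.0335]
orientation: [3.138, -0.137, 0.001]
ft_force: [0.0, 0.3, -5.5]
opening: 0.391
```

Run:
```python
from h import *
state(); im=imaging.snapshot('wrist'); cv2.imwrite('pics/w4.png',im[:,:,::-1])
plan(.5240,-.4009,.028,-5)
```

```text
t 7.97 p [ 0.5248 -0.4021  0.0335] xang -5.02 tilt [0.0009 0.0006] open 0.391 F [ 0.   0.3 -5.5] q [-0.69  0.58  1.86 -0.    0.7   0.97]
shift mm [-1.1 -1.3  5.9] spin -0.0 (tool z down: sign flipped) or 180.0
```

View pics/w4.png

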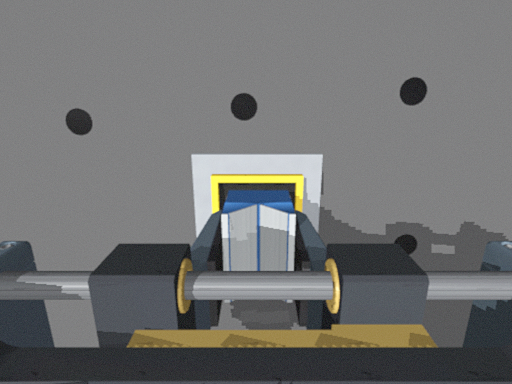

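The V-block is centred over the nest, with the edge visible at (212–303,178), but still about 6 mm high. I'll lower it and release.

Emit:
{"fn": "drive_tool", "kwargs": {"translation": [[-0.001,-0.001,0.003],[0,0,0.003],[0,0,0]], "spin": [0,0,0]}}

```text
time: 8.4
position: [0.5237, -0.401, 0.0272]
orientation: [3.138, -0.138, 0.001]
ft_force: [-1.7, 1.5, 1.5]
opening: 0.396
```

Emit:
{"fn": "drive_tool", "kwargs": {"translation": [[0,0,0],[0,0,0],[0,0,0],[0,0,0]], "spin": [0,0,0,0], "jaw": 0.65}}

```text
time: 8.9
position: [0.5235, -0.4009, 0.0266]
orientation: [3.139, -0.138, 0.0]
ft_force: [-0.2, 0.4, -0.5]
opening: 0.649
```

Emit:
{"fn": "drive_tool", "kwargs": {"translation": [[0,0,-0.03],[0,0,-0.06],[0,0,-0.06],[-0.04,0,-0.03],[-0.04,0,0],[0,0,0]], "spin": [0,0,0,0,0,0]}}

```text
time: 9.65
position: [0.4419, -0.3935, 0.2071]
orientation: [3.138, -0.14, -0.0]
ft_force: [-0.2, 0.1, 0.4]
opening: 0.65
```

Run:
```python
from h import *
state(); im=imaging.snapshot('wrist'); cv2.imwrite('pics/w5.png',im[:,:,::-1])
```

```text
t 9.65 p [ 0.4419 -0.3935  0.2071] xang -5.1 tilt [-0.      0.0001] open 0.65 F [-0.2  0.1  0.4] q [-0.77  0.23  1.97 -0.    0.94  0.89]
```

View pics/w5.png

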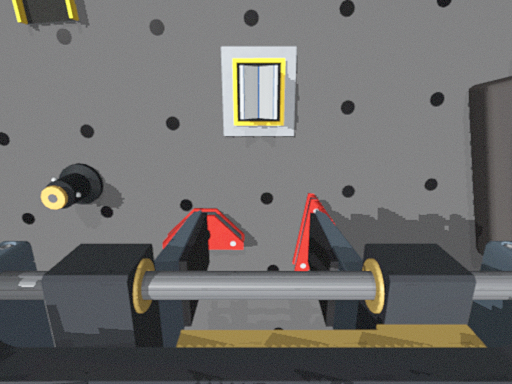

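The V-block sits inside the yellow edge at (258,92). The jack is next.

Run:
```python
from h import *
ct=cam('top'); print(toplane(ct,[[320.75,208.25]],.058), toplane(ct,[[240+317/4-.5,120+366/4-.5]],.007))
c=cam('wrist'); print(toplane(c,[[57,197]],.058),toplane(c,[[82,183]],.004))
plan(.44,-.18,.2)
```

```text
[[ 0.43911967 -0.17965505  0.058     ]] [[ 0.43783706 -0.18046546  0.007     ]]
[[ 0.4396867  -0.18359422  0.058     ]] [[ 0.43970301 -0.18059279  0.004     ]]
shift mm [ -22.1 -212.7    6.9]
```

Emit:
{"fn": "drive_tool", "kwargs": {"translation": [[-0.005,-0.04,0],[-0.005,-0.06,0],[-0.006,-0.06,0],[-0.006,-0.052,0],[0,0,0],[0,0,0]], "spin": [0,0,0,0,0,0]}}

```text
time: 10.45
position: [0.4413, -0.1809, 0.2068]
orientation: [3.138, -0.136, 0.001]
ft_force: [0.1, 0.1, -0.3]
opening: 0.653
```

Run:
```python
from h import *
state(); im=imaging.snapshot('wrist'); cv2.imwrite('pics/w6.png',im[:,:,::-1])
cv2.imwrite('pics/w6z.png',cv2.resize(im[110:240,190:330,::-1],None,fx=5,fy=4.5))
h=hsv(im); H,S,V=[h[...,i].astype(int) for i in range(3)]
m=(H>15)&(H<35)&(S>80)&(V>100); c=cam('wrist')
for ce,s,b in blobs(m,60):
    if 200<ce[0]<320 and 100<ce[1]<240: print(ce,s,toplane(c,ce,.058))
```

```text
t 10.45 p [ 0.4413 -0.1809  0.2068] xang -4.97 tilt [0.0005 0.0003] open 0.653 F [ 0.1  0.1 -0.3] q [-0.44  0.05  2.19 -0.    0.91  1.22]
[256.52252252 179.05630631] [244 167  26  25 444] [[ 0.43885039 -0.17942878  0.058     ]]
```

View pics/w6z.png

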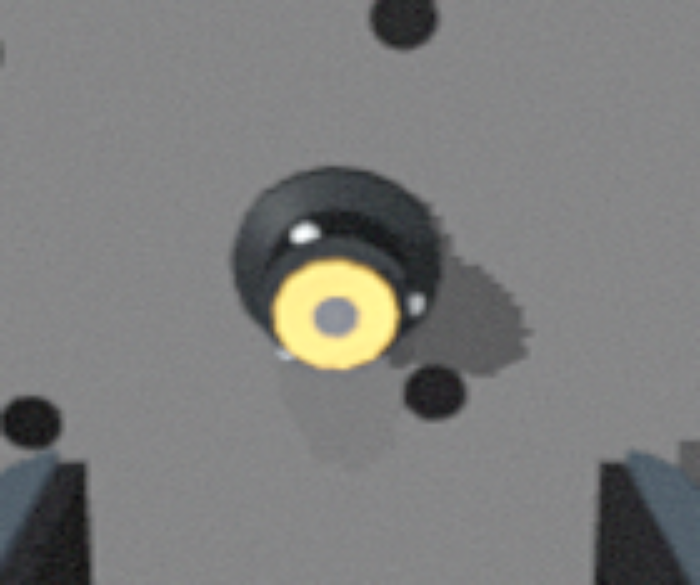

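Emit:
{"fn": "drive_tool", "kwargs": {"translation": [[-0.0025,-0.0013,0.03],[0,0,0.06],[0,0,0.05],[0,0,0.0258],[0,0,0.01],[0,0,0]], "spin": [0,0,0,0,0,0]}}

```text
time: 11.25
position: [0.4382, -0.1798, 0.0308]
orientation: [-3.138, 0.139, 0.001]
ft_force: [0.5, 0.3, 0.2]
opening: 0.651
```

Emit:
{"fn": "drive_tool", "kwargs": {"translation": [[0,0,0],[0,0,0],[0,0,0],[0,0,0],[0,0,0]], "spin": [0,0,0,0,0], "jaw": 0.25, "newtons": 30}}

```text
time: 11.88
position: [0.4384, -0.1793, 0.0314]
orientation: [3.138, -0.138, 0.001]
ft_force: [-1.0, 0.8, 9.4]
opening: 0.347
```

Run:
```python
from h import *
state(); im=imaging.snapshot('wrist'); cv2.imwrite('pics/w7.png',im[:,:,::-1])
```

```text
t 11.88 p [ 0.4384 -0.1793  0.0314] xang -5.02 tilt [0.0007 0.0003] open 0.347 F [-1.   0.8  9.4] q [-0.44  0.38  2.23 -0.    0.53  1.22]
```

View pics/w7.png

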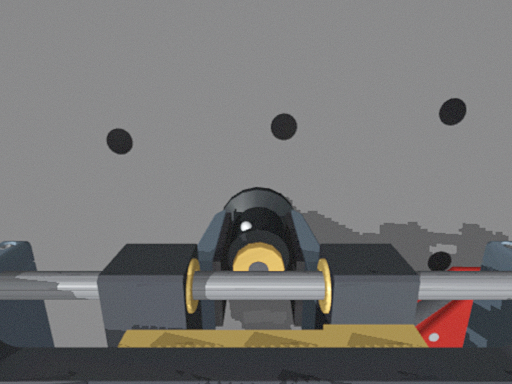

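The jack is gripped by its body, with an opening of 31.6 mm.

Emit:
{"fn": "drive_tool", "kwargs": {"translation": [[0,0,-0.02],[0,0,-0.06],[0,0,-0.06],[0.005,-0.04,0],[0.01,-0.06,0],[0.01,-0.06,0],[0.01,-0.06,0],[0.01,-0.06,0]], "spin": [0,0,0,0,0,0,0,0], "newtons": 40}}

```text
time: 12.92
position: [0.5072, 0.0979, 0.1708]
orientation: [3.138, -0.137, -0.0]
ft_force: [1.4, -1.4, -3.9]
opening: 0.339
```

Emit:
{"fn": "drive_tool", "kwargs": {"translation": [[0.01,-0.06,0],[0.01,-0.032,0],[0,0,0],[0,0,0]], "spin": [0,0,0,0]}}

```text
time: 13.42
position: [0.5346, 0.1853, 0.1704]
orientation: [3.138, -0.137, -0.002]
ft_force: [-0.6, -0.3, -4.5]
opening: 0.342
```

Run:
```python
from h import *
state(); im=imaging.snapshot('wrist'); cv2.imwrite('pics/w8.png',im[:,:,::-1]); c=cam('wrist')
for ce,s,b in blobs(yellow(im),60):
    if s[1]<200 and s[1]>25 and ce[1]<200:
        cs,_=cv2.findContours(b.astype(np.uint8),cv2.RETR_EXTERNAL,cv2.CHAIN_APPROX_NONE); P=toplane(c,cs[0][:,0],.01)[:,:2]*1000
        print(ce,s,cv2.fitEllipse(P.astype(np.float32)))
```

```text
t 13.43 p [0.5346 0.1853 0.1704] xang -5.01 tilt [-0.0012  0.0006] open 0.342 F [-0.6 -0.3 -4.5] q [ 0.29  0.25  2.03 -0.    0.86  1.95]
[250.30730479  96.8627204 ] [215  61  70  73 794] ((611.9391479492188, 186.5991973876953), (66.69063568115234, 67.28256225585938), 96.82953643798828)
[ 56.06686702 196.75807663] [   7  163  107   66 1331] ((527.9996337890625, 405.87115478515625), (65.0788345336914, 120.68014526367188), 7.1286940574646)
```

View pics/w8.png

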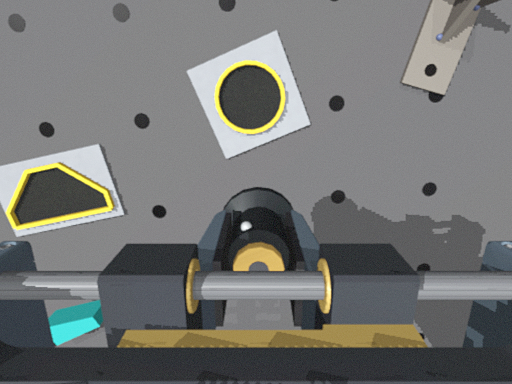

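The round nest shows at (250,97) and the arrow nest at (56,197).

Emit:
{"fn": "drive_tool", "kwargs": {"translation": [[0.02,-0.004,0],[0.0565,-0.004,0],[0,0,0.04],[0,0,0.05],[0,0,0.03],[0,0,0.01],[0,0,0.0035],[0,0,0]], "spin": [0,0,0,0,0,0,0,0]}}

```text
time: 14.48
position: [0.613, 0.187, 0.0385]
orientation: [-3.138, 0.138, -0.002]
ft_force: [0.0, 0.2, -4.5]
opening: 0.343
```

Run:
```python
from h import *
state(); im=imaging.snapshot('wrist'); cv2.imwrite('pics/w9.png',im[:,:,::-1])
plan(.6118,.1866,.0355)
```

```text
t 14.47 p [0.613  0.187  0.0385] xang -5.04 tilt [ 0.0015 -0.0005] open 0.343 F [ 0.   0.2 -4.5] q [ 0.26  0.55  1.9  -0.    0.69  1.92]
shift mm [-1.2  0.5  3.1]
```

View pics/w9.png

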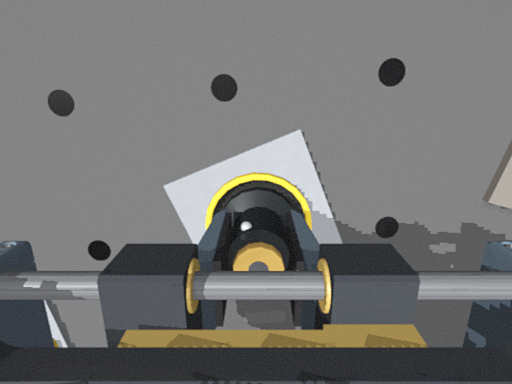

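The jack's foot lies concentric inside the ring at (258,215). I'll lower it 3 mm and release, then lift and head for the corner block.

Emit:
{"fn": "drive_tool", "kwargs": {"translation": [[-0.001,0,0.003],[0,0,0],[0,0,0]], "spin": [0,0,0]}}

```text
time: 14.9
position: [0.6121, 0.1873, 0.0355]
orientation: [-3.138, 0.137, -0.003]
ft_force: [-0.4, -0.2, 6.6]
opening: 0.344
```

Emit:
{"fn": "drive_tool", "kwargs": {"translation": [[0,0,0],[0,0,0],[0,0,0],[0,0,0]], "spin": [0,0,0,0], "jaw": 0.65}}

```text
time: 15.4
position: [0.6113, 0.187, 0.0343]
orientation: [3.139, -0.138, -0.0]
ft_force: [-0.6, 0.1, -0.4]
opening: 0.652
```

Emit:
{"fn": "drive_tool", "kwargs": {"translation": [[0,0,-0.03],[0,0,-0.06],[0,0,-0.06],[-0.04,0,-0.03],[-0.04,0,0],[0,0,0]], "spin": [0,0,0,0,0,0]}}

```text
time: 16.15
position: [0.5296, 0.1942, 0.2146]
orientation: [-3.139, 0.136, 0.0]
ft_force: [0.5, -0.7, -0.3]
opening: 0.65
```

Run:
```python
from h import *
state(); im=imaging.snapshot('wrist'); cv2.imwrite('pics/w10.png',im[:,:,::-1])
```

```text
t 16.15 p [0.5296 0.1942 0.2146] xang -4.97 tilt [-0.0002 -0.    ] open 0.65 F [ 0.5 -0.7 -0.3] q [0.31 0.18 2.02 0.   0.94 1.97]
```

View pics/w10.png

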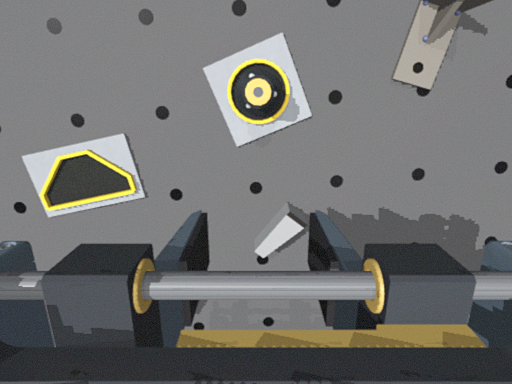

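The jack stands in its ring at (258,91). Next I'll measure the arrow nest and move over the target corner block.

Run:
```python
from h import *
im=cv2.imread('pics/w10.png')[:,:,::-1].copy(); c=cam('wrist')
for ce,s,b in blobs(yellow(im),60):
    if s[1]<200 and s[1]>25 and ce[1]<200: print(ce,s,worldrect(c,b,.01)[0])
for n in('top','scene'):
    im=cv2.imread(f'pics/{n}0.png')[:,:,::-1].copy(); ct=cam(n)
    for ce,s,b in blobs(yellow(im),60):
        print(n,ce,worldrect(ct,b,.01)[0])
    h=hsv(im); H,S,V=[h[...,i].astype(int) for i in range(3)]
    for ce,s,b in blobs(((H<6)|(H>174))&(S>150)&(V>80),100): print('red',ce,worldrect(ct,b,.028)[0])
```

```text
[259.04874214  91.32704403] [228  60  61  64 636] ((613.0812377929688, 187.31475830078125), (66.9564437866211, 67.03884887695312), 85.07392883300781)
[ 85.47689282 180.86529007] [  41  150   95   60 1017] ((533.4609375, 406.55670166015625), (61.1189079284668, 116.71880340576172), 7.168435096740723)
top [195.44117647 155.24509804] ((612.0145874023438, 184.77664184570312), (66.51544952392578, 65.38204193115234), 89.28430938720703)
top [394.00757576 181.06818182] ((524.122314453125, -401.1195068359375), (55.04094696044922, 69.99689483642578), 85.70484924316406)
top [121.16759777 184.1396648 ] ((532.1179809570312, 403.9018859863281), (61.386783599853516, 114.14514923095703), 7.646265029907227)
red [418.34096692 239.72519084] ((350.80841064453125, -455.2362365722656), (51.03215789794922, 96.68465423583984), 75.11062622070312)
red [370.        234.0630137] ((372.3090515136719, -319.7811584472656), (100.43866729736328, 43.59078598022461), 84.38836669921875)
scene [149.27272727 137.64935065] ((526.609130859375, -399.3656921386719), (57.47391128540039, 70.77911376953125), 85.590087890625)
scene [178.93333333 207.23333333] ((643.6704711914062, -167.2171173095703), (55.66278839111328, 8.463092803955078), 1.002894639968872)
scene [290.56862745 277.30718954] ((614.2299194335938, 188.0696258544922), (69.39230346679688, 65.00871276855469), 37.541236877441406)
scene [384.71080139 303.9825784 ] ((534.0948486328125, 406.9693298339844), (63.366310119628906, 114.9859390258789), 7.32084321975708)
red [175.97767857  91.31696429] ((353.55517578125, -456.23895263671875), (45.028621673583984, 95.48341369628906), 74.78106689453125)
red [204.72983871 116.1733871 ] ((375.6396789550781, -318.7033386230469), (98.79499816894531, 44.006919860839844), 84.702392578125)
```

Emit:
{"fn": "drive_tool", "kwargs": {"translation": [[0,0,0],[0,0,0],[0,0,0],[0,0,0],[0,0,0],[0,0,0],[0,0,0],[0,0,0]], "spin": [-10.2,-10.2,-10.2,-10.2,-10.2,-10.2,-10.2,-10.2], "jaw": 0.8}}

```text
time: 17.2
position: [0.5326, 0.194, 0.2141]
orientation: [2.46, 1.953, -0.0]
ft_force: [-0.3, 0.0, -0.5]
opening: 0.794
```

Emit:
{"fn": "drive_tool", "kwargs": {"translation": [[0,0,0],[-0.058,-0.0143,0],[-0.058,-0.0143,0],[-0.058,-0.0143,0],[-0.058,-0.0143,0],[-0.058,-0.0143,0],[-0.058,-0.0143,0],[-0.058,-0.0143,0]], "spin": [-10,0,0,0,0,0,0,0]}}

```text
time: 18.2
position: [0.4073, -0.2077, 0.2146]
orientation: [2.287, 2.153, 0.0]
ft_force: [1.5, -0.1, 0.0]
opening: 0.801
```

Emit:
{"fn": "drive_tool", "kwargs": {"translation": [[-0.058,-0.0143,0],[-0.058,-0.0143,0],[0,0,0],[0,0,0]], "spin": [0,0,0,0]}}

```text
time: 18.7
position: [0.372, -0.3195, 0.214]
orientation: [-2.287, -2.152, -0.0]
ft_force: [-0.3, 0.8, -0.5]
opening: 0.797
```

Run:
```python
from h import *
state(); im=imaging.snapshot('wrist'); cv2.imwrite('pics/w11.png',im[:,:,::-1])
h=hsv(im); H,S,V=[h[...,i].astype(int) for i in range(3)]; c=cam('wrist')
for ce,s,b in blobs(((H<6)|(H>174))&(S>150)&(V>100),100): print('red',ce,s,worldrect(c,b,.028)[0])
```

```text
t 18.7 p [ 0.372  -0.3195  0.214 ] xang 86.52 tilt [ 0.0005 -0.0004] open 0.797 F [-0.3  0.8 -0.5] q [-0.76  0.06  2.16  0.    0.93 -0.7 ]
red [255.97701149 167.57471264] [ 240  125   39   85 2001] ((372.5485534667969, -318.8884582519531), (97.72794342041016, 42.124961853027344), 84.2947998046875)
red [245.4893617  262.22732363] [213 247  76  24 893] ((355.4686279296875, -431.5000915527344), (31.874486923217773, 93.48409271240234), 86.70594787597656)
```

View pics/w11.png

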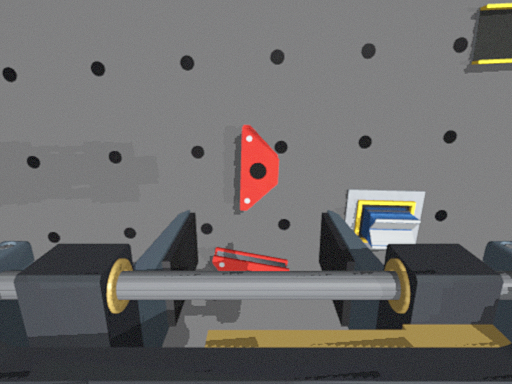

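The target corner block is at (256,168): centre (0.3725, −0.319), with its long axis at 84.3°. The look-alike below it stays untouched.

Emit:
{"fn": "drive_tool", "kwargs": {"translation": [[0,0,0.03],[0,0,0.06],[0,0,0.06],[0,0,0.03],[0,0,0.014],[0,0,0]], "spin": [2.2,0,0,0,0,0]}}

```text
time: 19.5
position: [0.3723, -0.3187, 0.0203]
orientation: [-2.326, -2.111, 0.0]
ft_force: [0.3, 0.5, 1.0]
opening: 0.802
```

Emit:
{"fn": "drive_tool", "kwargs": {"translation": [[0,0,0],[0,0,0],[0,0,0],[0,0,0],[0,0,0],[0,0,0]], "spin": [0,0,0,0,0,0], "jaw": 0.35, "newtons": 30}}

```text
time: 20.25
position: [0.3723, -0.3197, 0.021]
orientation: [2.327, 2.109, 0.0]
ft_force: [0.4, 2.5, 10.0]
opening: 0.458
```

Run:
```python
from h import *
state(); im=imaging.snapshot('wrist'); cv2.imwrite('pics/w12.png',im[:,:,::-1])
```

```text
t 20.25 p [ 0.3723 -0.3197  0.021 ] xang 84.36 tilt [-0.0006  0.0009] open 0.458 F [ 0.4  2.5 10. ] q [-0.76  0.42  2.2   0.    0.52 -0.66]
```

View pics/w12.png

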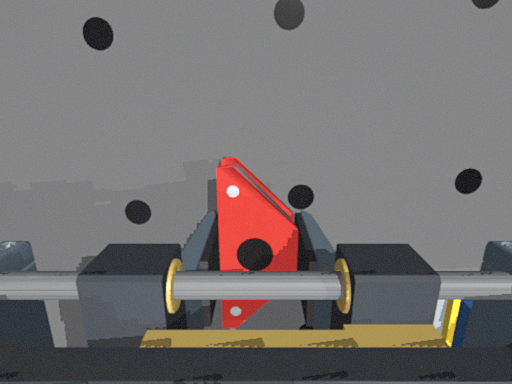

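Emit:
{"fn": "drive_tool", "kwargs": {"translation": [[0,0,-0.02],[0,0,-0.06],[0,0,-0.06],[0.024,0.01,0],[0.054,0.0223,0],[0.054,0.0223,0],[0.054,0.0223,0],[0.054,0.0223,0]], "spin": [0,-6.5,-6.5,0,0,0,0,0], "newtons": 40}}

```text
time: 21.3
position: [0.4394, -0.0667, 0.1604]
orientation: [-2.074, -2.359, 0.0]
ft_force: [1.6, -0.1, -2.9]
opening: 0.459
```

Emit:
{"fn": "drive_tool", "kwargs": {"translation": [[0.054,0.0223,0],[0.054,0.0223,0],[0.054,0.0223,0],[0.054,0.0223,0],[0.054,0.0223,0],[0.054,0.0223,0],[0.03,0.012,0],[0,0,0]], "spin": [0,0,0,0,0,0,0,0]}}

```text
time: 22.3
position: [0.5386, 0.3029, 0.1599]
orientation: [-2.071, -2.362, 0.0]
ft_force: [-0.8, -0.8, -4.2]
opening: 0.461
```

Run:
```python
from h import *
state(); im=imaging.snapshot('wrist'); cv2.imwrite('pics/w13.png',im[:,:,::-1]); c=cam('wrist')
for ce,s,b in blobs(yellow(im),60):
    if s[1]<200 and ce[1]<200: print(ce,s,worldrect(c,b,.01)[0])
```

```text
t 22.3 p [0.5386 0.3029 0.1599] xang 97.49 tilt [-0.     -0.0003] open 0.461 F [-0.8 -0.8 -4.2] q [0.47 0.34 1.93 0.   0.87 0.34]
[259.26068376  62.57051282] [ 233    0   68  132 1404] ((531.6646728515625, 405.38055419921875), (60.73392105102539, 113.5536880493164), 7.277050971984863)
```

View pics/w13.png

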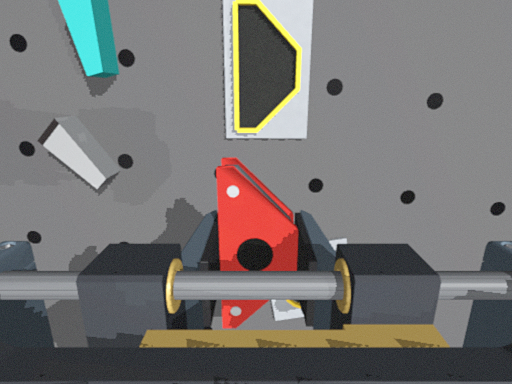

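Emit:
{"fn": "drive_tool", "kwargs": {"translation": [[0.03,0.0024,0],[0.05,0.004,0],[0.023,0.001,0.01],[0,0,0.05],[0,0,0.05],[0,0,0.014],[0,0,0.003],[0,0,0]], "spin": [0.2,0,0,0,0,0,0,0]}}

```text
time: 23.35
position: [0.534, 0.4046, 0.035]
orientation: [2.078, 2.355, 0.003]
ft_force: [-0.4, -0.8, -4.6]
opening: 0.456
```

Run:
```python
from h import *
state(); im=imaging.snapshot('wrist'); cv2.imwrite('pics/w14.png',im[:,:,::-1])
plan(.5325,.4062,.0255,97.25)
```

```text
t 23.35 p [0.534  0.4046 0.035 ] xang 97.15 tilt [0.0009 0.0018] open 0.456 F [-0.4 -0.8 -4.6] q [ 0.61  0.59  1.84 -0.    0.71  0.49]
shift mm [ 1.6 -1.4  9.6] spin -0.1 (tool z down: sign flipped) or 179.9
```

View pics/w14.png

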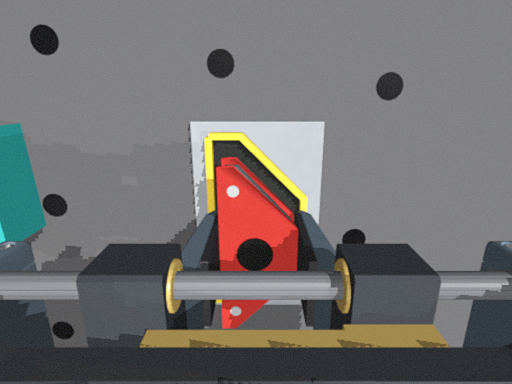

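Emit:
{"fn": "drive_tool", "kwargs": {"translation": [[0.0015,-0.001,0.003],[0,0,0.003],[0,0,0]], "spin": [0,0,0]}}

```text
time: 23.78
position: [0.5317, 0.4057, 0.0272]
orientation: [-2.078, -2.356, 0.0]
ft_force: [0.4, 0.1, -3.2]
opening: 0.457
```

Run:
```python
from h import *
state(); im=imaging.snapshot('wrist'); cv2.imwrite('pics/w15.png',cv2.resize(im[100:350,160:350,::-1],None,fx=3,fy=2.4))
plan(.5325,.4062,.0255,97.25)
im=imaging.snapshot('scene'); cv2.imwrite('pics/s15.png',cv2.resize(im[240:350,320:450,::-1],None,fx=5,fy=5))
```

```text
t 23.77 p [0.5317 0.4057 0.0272] xang 97.18 tilt [-0.0001 -0.0002] open 0.457 F [ 0.4  0.1 -3.2] q [ 0.62  0.6   1.84 -0.    0.7   0.49]
shift mm [0.4 0.7 1.8] spin -0.1 (tool z down: sign flipped) or 179.9
```

View pics/w15.png

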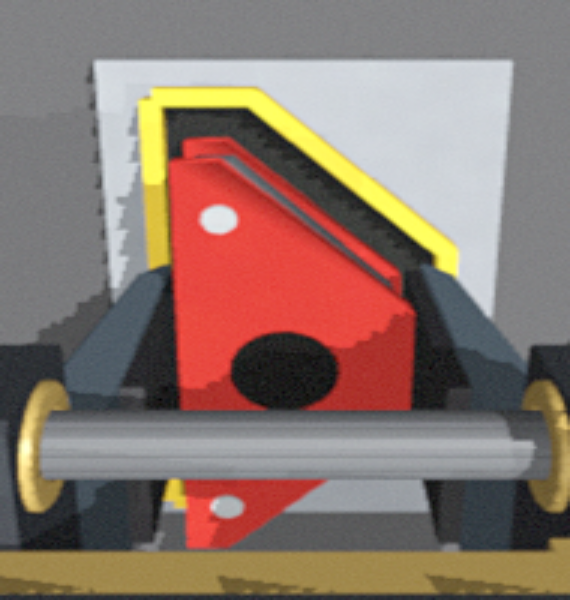

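View pics/s15.png

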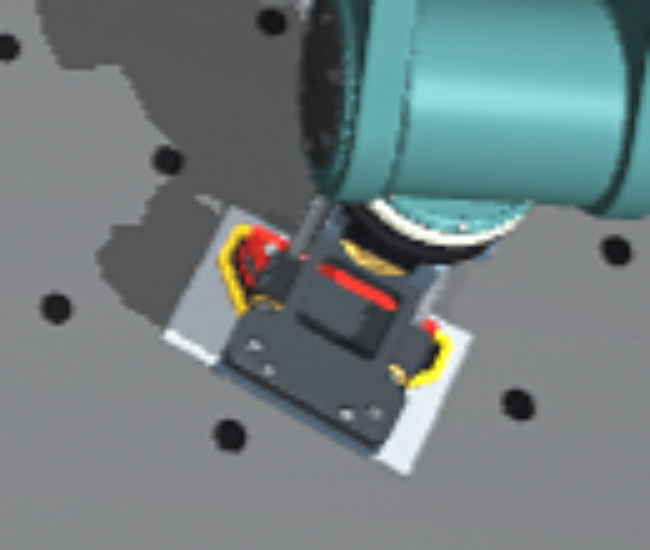

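The block lies within the yellow outline on all visible sides.

Emit:
{"fn": "drive_tool", "kwargs": {"translation": [[0,0,0.002],[0,0,0],[0,0,0]], "spin": [0,0,0]}}

```text
time: 24.25
position: [0.5319, 0.4057, 0.0253]
orientation: [2.078, 2.356, -0.0]
ft_force: [0.3, -0.1, -4.4]
opening: 0.456
```

Emit:
{"fn": "drive_tool", "kwargs": {"translation": [[0,0,0],[0,0,0],[0,0,0],[0,0,0]], "spin": [0,0,0,0], "jaw": 0.65}}

```text
time: 24.75
position: [0.5319, 0.4057, 0.0254]
orientation: [2.078, 2.356, 0.0]
ft_force: [-0.9, 0.4, 1.3]
opening: 0.649
```

Emit:
{"fn": "drive_tool", "kwargs": {"translation": [[0,0,-0.03],[0,0,-0.06],[0,0,-0.06],[-0.04,0,-0.03],[-0.04,0,0],[0,0,0]], "spin": [0,0,0,0,0,0]}}

```text
time: 25.5
position: [0.5421, 0.3244, 0.2059]
orientation: [2.08, 2.354, 0.001]
ft_force: [0.4, -0.4, 0.0]
opening: 0.653
```

Run:
```python
from h import *
state(); im=imaging.snapshot('wrist'); cv2.imwrite('pics/w16.png',im[:,:,::-1])
```

```text
t 25.5 p [0.5421 0.3244 0.2059] xang 97.06 tilt [0.     0.0005] open 0.653 F [ 0.4 -0.4  0. ] q [ 0.5   0.3   1.89 -0.    0.96  0.38]
```

View pics/w16.png

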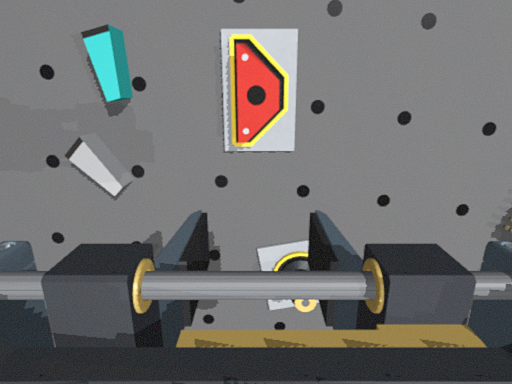

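The corner block is seated in its arrow nest at (257,95). Next are the wedges. The two grey ones have their dark thick-end bands visible. I'll grip them by the end faces.

Run:
```python
from h import *
im=cv2.imread('pics/w16.png')[:,:,::-1].copy(); c=cam('wrist')
h=hsv(im); H,S,V=[h[...,i].astype(int) for i in range(3)]
for ce,s,b in blobs((V>150)&(S<40),100): print(ce,s,worldrect(c,b,.034)[0])
p=toplane(c,[[70,155],[82,140],[128,184],[115,197]],.034); print(p.round(3), p.mean(0))
ct=cam('top'); q=np.array([[385,385],[440,315],[465,340],[395,390],[195,485],[268,427],[282,437],[228,507]])/4+[90,120]-.5; print(toplane(ct,q,.034).round(3))
plan(p.mean(0)[0],p.mean(0)[1],.206,40)
```

```text
[265.72674123  85.289273  ] [ 220   28   79  123 3934] ((531.9674072265625, 408.5033264160156), (74.95037841796875, 117.89545440673828), 7.214831352233887)
[ 94.73041045 168.35634328] [  69  142   53   54 1072] ((369.1742858886719, 307.3527526855469), (26.916292190551758, 60.877960205078125), 52.985599517822266)
[278.6328125  252.94401042] [257 240  52  31 768] ((584.65966796875, 228.7227020263672), (60.60749435424805, 31.797731399536133), 17.634037017822266)
[ 21.10628019 285.92753623] [  0 283  41   7 207] ((270.5331726074219, 147.66986083984375), (49.82836151123047, 8.442761421203613), 7.181962013244629)
[256.22868217 287.72248062] [ 142  282  225   14 2580] ((553.9315185546875, 179.78024291992188), (274.3887939453125, 18.37837791442871), 7.181723117828369)
[490.56111111 285.48888889] [476 282  31   8 180] ((840.007080078125, 219.46778869628906), (36.07410430908203, 9.788782119750977), 4.931960105895996)
[ 20.91452991 291.96581197] [  0 291  42   4 117] ((270.77862548828125, 138.42848205566406), (50.70269775390625, 4.280106544494629), 7.183555603027344)
[279.77489177 303.88311688] [268 299  27  12 231] ((590.165771484375, 163.5674285888672), (31.88059425354004, 16.098814010620117), 16.79209327697754)
[[0.339 0.319 0.034]
 [0.352 0.337 0.034]
 [0.401 0.295 0.034]
 [0.387 0.278 0.034]] [0.36964333 0.30724807 0.034     ]
[[0.424 0.203 0.034]
 [0.475 0.164 0.034]
 [0.456 0.146 0.034]
 [0.421 0.195 0.034]
 [0.354 0.336 0.034]
 [0.395 0.286 0.034]
 [0.388 0.275 0.034]
 [0.339 0.312 0.034]]
shift mm [   3.1 -173.3   -0.4] spin 57.1 (tool z down: sign flipped) or -122.9
```

Emit:
{"fn": "drive_tool", "kwargs": {"translation": [[0.001,-0.055,0],[0.001,-0.06,0],[0.001,-0.058,0],[0,0,0],[0,0,0],[0,0,0],[0,0,0],[0,0,0]], "spin": [0,0,0,9.5,9.5,9.5,9.5,9.5], "jaw": 1.0}}

```text
time: 26.55
position: [0.3697, 0.3084, 0.2052]
orientation: [-2.854, -1.313, 0.0]
ft_force: [-0.3, 0.7, 0.0]
opening: 0.999
```

Emit:
{"fn": "drive_tool", "kwargs": {"translation": [[0,0,0],[0,0,0],[0,0,0]], "spin": [9.5,0,0]}}

```text
time: 26.92
position: [0.3697, 0.308, 0.2052]
orientation: [2.948, 1.085, -0.0]
ft_force: [0.3, 0.3, -0.6]
opening: 0.999
```

Run:
```python
from h import *
state(); im=imaging.snapshot('wrist'); cv2.imwrite('pics/w17.png',im[:,:,::-1])
cv2.imwrite('pics/w17z.png',cv2.resize(im[130:210,205:315,::-1],None,fx=7,fy=7,interpolation=cv2.INTER_NEAREST))
```

```text
t 26.93 p [0.3697 0.308  0.2052] xang 40.41 tilt [-0.0002 -0.    ] open 0.999 F [ 0.3  0.3 -0.6] q [0.65 0.06 2.18 0.   0.91 1.51]
```

View pics/w17.png

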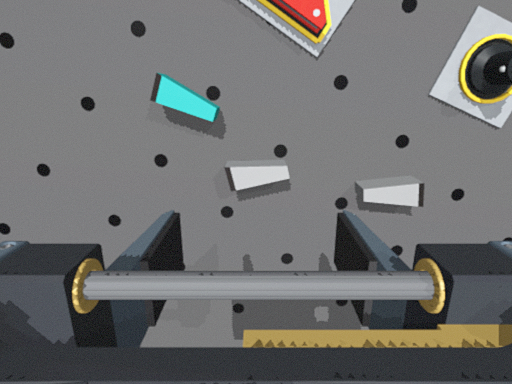

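View pics/w17z.png

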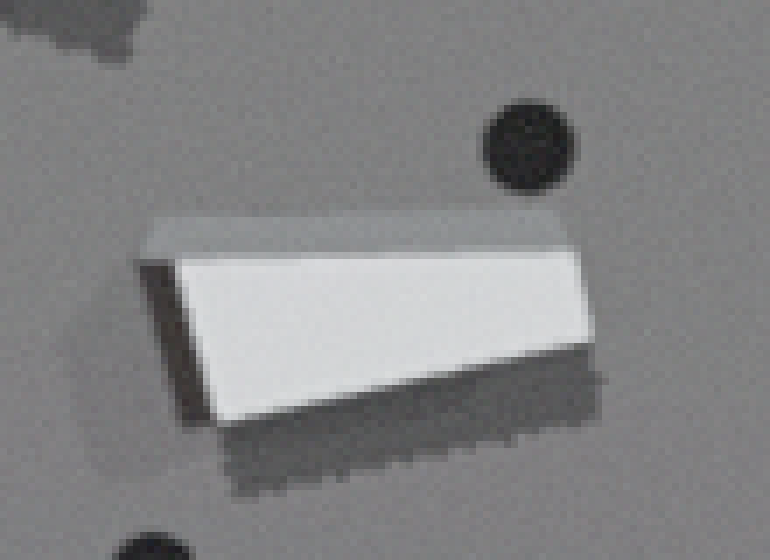

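The wedge at (258,175) has its dark thick end on the left. Its lower edge is perpendicular to the ends, so that is the straight side.

```bash
cat >> h.py <<'E'
WC=np.array([[-33,17.5],[-33,-10.5],[33,-10.5],[33,3.5]])/1000
def rigid(A,B):
    a=A.mean(0);b=B.mean(0); z=np.sum((B-b)@[1,1j]*np.conj((A-a)@[1,1j])); th=np.angle(z)
    Rm=np.array([[np.cos(th),-np.sin(th)],[np.sin(th),np.cos(th)]]); t=b-Rm@a
    return t,np.degrees(th),(A@Rm.T+t-B)*1000,Rm
E
python3 - <<'E'
from h import *
c=cam('wrist'); q=np.array([[135,260],[183,428],[596,343],[575,247]])/7+[205,130]-.5
P=toplane(c,q,.034)[:,:2]; t,th,e,Rm=rigid(WC,P); print(t,th,e.round(1))
g=t+Rm@[0,-.009]; print(g); plan(g[0],g[1],.018,th+90)
# cam sees other wedge: bracket etc
E
```

```text
[0.36599768 0.30629933] -36.55222994119839 [[ 0.3 -0.4]
 [ 0.  -0.1]
 [ 0.3  1. ]
 [-0.6 -0.5]]
[0.36063768 0.29906951]
shift mm [-12.7   0.9 187.3] spin -13.1 (tool z down: sign flipped) or 166.9
```

Emit:
{"fn": "drive_tool", "kwargs": {"translation": [[0,0,0],[0,0,0],[-0.0126,-0.002,0.03],[0,0,0.06],[0,0,0.055],[0,0,0.03],[0,0,0.012],[0,0,0]], "spin": [-6.6,-6.5,0,0,0,0,0,0]}}

```text
time: 27.98
position: [0.3608, 0.2989, 0.0184]
orientation: [2.807, 1.41, -0.001]
ft_force: [-0.1, -0.4, 1.0]
opening: 1.001
```

Run:
```python
from h import *
state(); im=imaging.snapshot('wrist'); cv2.imwrite('pics/w18.png',im[:,:,::-1]); plan(.3606,.2991,.018,53.45)
```

```text
t 27.98 p [0.3608 0.2989 0.0184] xang 53.33 tilt [-0.0005 -0.0001] open 1.001 F [-0.1 -0.4  1. ] q [ 0.64  0.4   2.24 -0.    0.5   1.28]
shift mm [-0.4 -0.4  1. ] spin -0.1 (tool z down: sign flipped) or 179.9
```

View pics/w18.png

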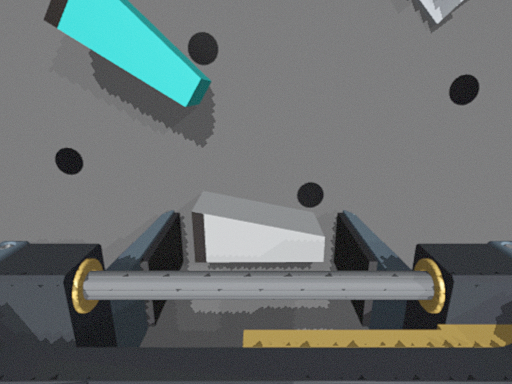

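The wedge's ends are parallel to the pads and it sits centred between them, so I'll close.

Emit:
{"fn": "drive_tool", "kwargs": {"translation": [[0,0,0],[0,0,0],[0,0,0],[0,0,0],[0,0,0]], "spin": [0,0,0,0,0], "jaw": 0.6, "newtons": 35}}

```text
time: 28.65
position: [0.361, 0.299, 0.0189]
orientation: [-2.808, -1.409, -0.001]
ft_force: [-2.2, -1.2, 9.7]
opening: 0.715
```

Run:
```python
from h import *
state(); im=imaging.snapshot('wrist'); cv2.imwrite('pics/w19.png',im[:,:,::-1])
cv2.imwrite('pics/w19z.png',cv2.resize(im[170:290,170:350,::-1],None,fx=4,fy=4,interpolation=cv2.INTER_NEAREST))
```

```text
t 28.65 p [0.361  0.299  0.0189] xang 53.28 tilt [0.0007 0.0002] open 0.715 F [-2.2 -1.2  9.7] q [ 0.64  0.4   2.24 -0.    0.5   1.28]
```

View pics/w19z.png

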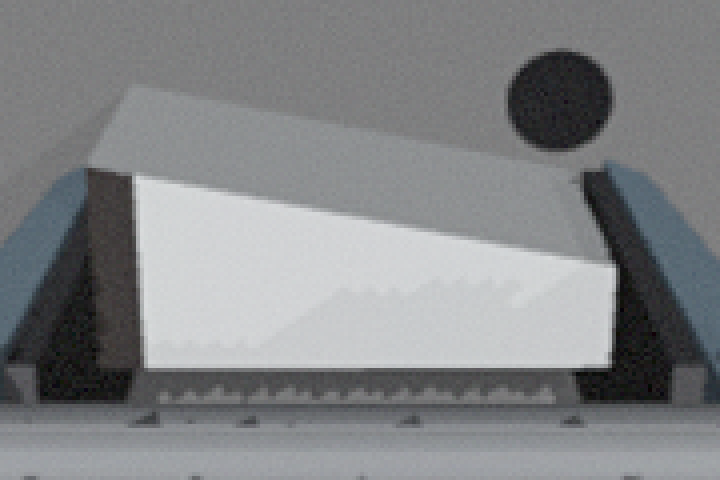

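Run:
```python
from h import *
c=cam('wrist'); q=np.array([[87,168],[100,369],[612,368],[616,265]])/4+[170,170]-.5
P=toplane(c,q,.034)[:,:2]; t,th,e,Rm=rigid(WC,P); p,M=tool()
print(t,th,e.round(1)); print('in tool', (M.T@np.r_[t-p[:2],0]).round(4))
# channel from top + earlier wrist view w1
for n in ('top','scene'):
    im=cv2.imread(f'pics/{n}0.png')[:,:,::-1].copy(); cc=cam(n)
    for ce,s,b in blobs(yellow(im),30):
        if s[4]<70: print(n,worldrect(cc,b,.014)[0])
```

```text
[0.36577152 0.30605936] -36.18298966444555 [[ 0.1 -0.1]
 [ 0.4 -0.2]
 [-0.1  0.6]
 [-0.3 -0.2]]
in tool [ 0.0085 -0.0004  0.    ]
top ((640.1659545898438, -168.082275390625), (2.9909374713897705, 52.90757369995117), 88.17326354980469)
top ((639.4296875, -220.14093017578125), (5.959194183349609, 52.7953987121582), 87.70906066894531)
scene ((644.143310546875, -216.7891387939453), (8.477557182312012, 56.53828048706055), 88.28085327148438)
scene ((645.0602416992188, -165.2152862548828), (55.46816635131836, 8.4335298538208), 1.0028955936431885)
```

Emit:
{"fn": "drive_tool", "kwargs": {"translation": [[0,0,-0.02],[0,0,-0.06],[0,0,-0.06],[0,0,0],[-0.025,0.012,0],[-0.052,0.0265,0],[-0.052,0.0265,0],[-0.052,0.0265,0]], "spin": [0,-10,-10,-10,-5.5,0,0,0], "newtons": 45}}

```text
time: 29.7
position: [0.4461, 0.1131, 0.1584]
orientation: [2.245, 2.198, 0.0]
ft_force: [1.4, 0.8, -3.5]
opening: 0.721
```

Emit:
{"fn": "drive_tool", "kwargs": {"translation": [[-0.052,0.0265,0],[-0.052,0.0265,0],[-0.052,0.0265,0],[-0.052,0.0265,0],[-0.052,0.0265,0],[-0.052,0.0265,0],[-0.052,0.0265,0],[-0.03,0.015,0]], "spin": [0,0,0,0,0,0,0,0]}}

```text
time: 30.7
position: [0.6382, -0.2857, 0.1579]
orientation: [-2.246, -2.196, 0.0]
ft_force: [-0.4, 0.7, -3.3]
opening: 0.721
```

Emit:
{"fn": "drive_tool", "kwargs": {"translation": [[0,0,0],[0,0,0]], "spin": [0,0]}}

```text
time: 30.95
position: [0.6371, -0.2827, 0.1577]
orientation: [-2.244, -2.196, 0.001]
ft_force: [-0.4, 0.4, -4.1]
opening: 0.714
```

Run:
```python
from h import *
state(); im=imaging.snapshot('wrist'); cv2.imwrite('pics/w20.png',im[:,:,::-1]); c=cam('wrist')
for ce,s,b in blobs(yellow(im),40):
    if ce[1]<200: print(ce,s,worldrect(c,b,.014)[0])
```

```text
t 30.95 p [ 0.6371 -0.2827  0.1577] xang 88.77 tilt [ 0.0007 -0.0013] open 0.714 F [-0.4  0.4 -4.1] q [-0.45  0.45  1.77  0.    0.92 -0.43]
[261.6627907   54.60077519] [231  53  62   5 258] ((641.65576171875, -167.05780029296875), (3.330625057220459, 54.85194396972656), 88.84537506103516)
[261.11344538 114.44117647] [232 112  59   5 238] ((640.3312377929688, -218.75062561035156), (3.6913909912109375, 54.984153747558594), 88.86914825439453)
```

View pics/w20.png

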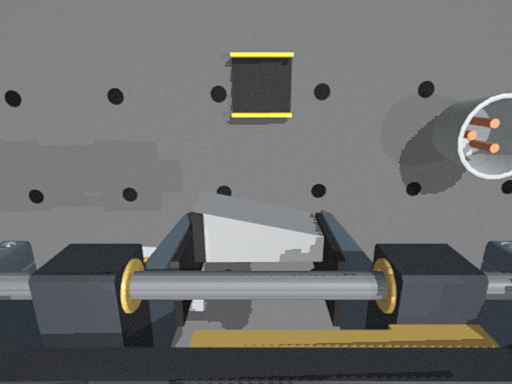

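The channel shows at (261,85), with walls at rows 54 and 115. Its centre is (0.641, −0.193) and its x axis is at −1.15°.

Emit:
{"fn": "drive_tool", "kwargs": {"translation": [[0.02,0.001,0],[0.049,0.001,0.01],[0,0,0.05],[0,0,0.04],[0,0,0.0127],[0,0,0],[0,0,0]], "spin": [-0.1,0,0,0,0,0,0]}}

```text
time: 31.88
position: [0.6423, -0.2145, 0.0474]
orientation: [2.242, 2.198, 0.002]
ft_force: [0.8, -0.0, -3.0]
opening: 0.719
```

Run:
```python
from h import *
state(); plan(.6406,-.2134,.0235,88.85); im=imaging.snapshot('wrist'); cv2.imwrite('pics/w21.png',im[:,:,::-1]); c=cam('wrist')
for ce,s,b in blobs(yellow(im),40):
    if ce[1]<240: print(ce,s,worldrect(c,b,.014)[0])
```

```text
t 31.88 p [ 0.6423 -0.2145  0.0474] xang 88.88 tilt [-0.0007  0.0022] open 0.719 F [ 0.8 -0.  -3. ] q [-0.36  0.58  1.83  0.    0.74 -0.34]
shift mm [ 1.1 -1.8 23.9] spin 0.0 (tool z down: sign flipped) or -180.0
[256.59295775 150.51830986] [212 147  90   8 710] ((641.7006225585938, -166.4608917236328), (4.403785228729248, 55.658660888671875), 88.92487335205078)
```

View pics/w21.png

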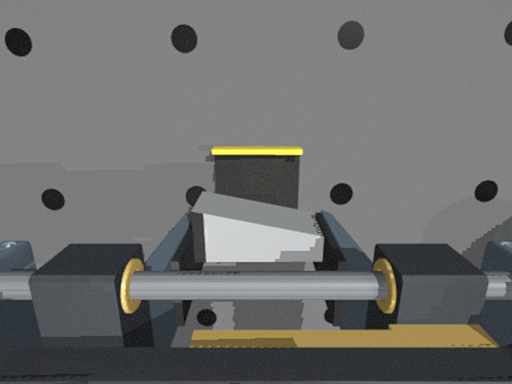

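Emit:
{"fn": "drive_tool", "kwargs": {"translation": [[0.001,-0.001,0.008],[0,0,0.006],[0,0,0],[0,0,0]], "spin": [0,0,0,0]}}

```text
time: 32.42
position: [0.6403, -0.2134, 0.0316]
orientation: [-2.243, -2.199, -0.0]
ft_force: [-0.3, -0.4, -3.7]
opening: 0.721
```

Run:
```python
from h import *
state(); plan(.6406,-.2134,.0235,88.85); im=imaging.snapshot('wrist'); c=cam('wrist')
for ce,s,b in blobs(yellow(im),40):
    if ce[1]<240: print(ce,s,worldrect(c,b,.014)[0])
im=imaging.snapshot('scene'); cv2.imwrite('pics/s22.png',cv2.resize(im[160:250,120:240,::-1],None,fx=6,fy=6,interpolation=cv2.INTER_CUBIC))
```

```text
t 32.42 p [ 0.6403 -0.2134  0.0316] xang 88.87 tilt [ 0. -0.] open 0.721 F [-0.3 -0.4 -3.7] q [-0.36  0.6   1.83  0.    0.71 -0.34]
shift mm [-0.   0.3  8.1] spin 0.0 (tool z down: sign flipped) or -180.0
[260.05568445 157.00928074] [212 153  97   9 862] ((641.79345703125, -166.2675323486328), (4.682133197784424, 55.548606872558594), 88.94813537597656)
```

View pics/s22.png

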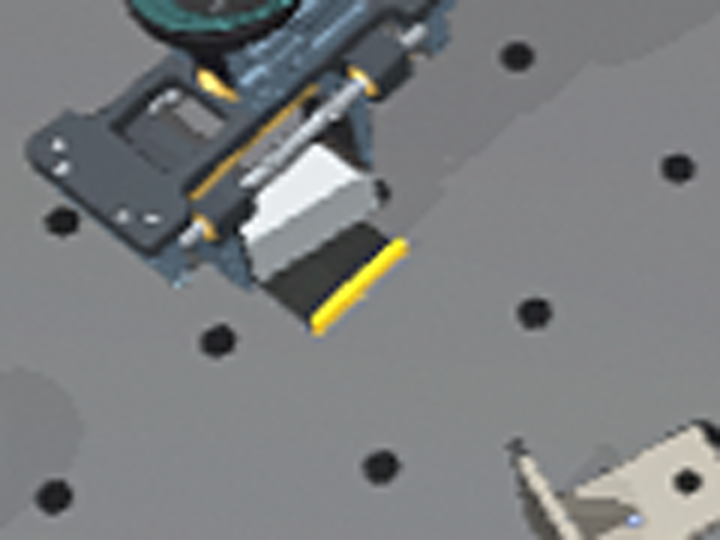

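Emit:
{"fn": "drive_tool", "kwargs": {"translation": [[0,0,0.004],[0,0,0.003],[0,0,0.0015],[0,0,0],[0,0,0]], "spin": [0,0,0,0,0]}}

```text
time: 33.15
position: [0.6403, -0.2134, 0.0231]
orientation: [2.243, 2.199, 0.0]
ft_force: [0.8, -0.7, -4.1]
opening: 0.718
```

Run:
```python
from h import *
state()
```

```text
t 33.15 p [ 0.6403 -0.2134  0.0231] xang 88.87 tilt [-0.      0.0001] open 0.718 F [ 0.8 -0.7 -4.1] q [-0.36  0.61  1.83 -0.    0.7  -0.34]
```

Emit:
{"fn": "drive_tool", "kwargs": {"translation": [[0,0,0.0007],[0,0,0]], "spin": [0,0]}}

```text
time: 33.4
position: [0.6404, -0.2134, 0.023]
orientation: [2.243, 2.199, 0.0]
ft_force: [-3.8, 1.4, 5.0]
opening: 0.721
```

Emit:
{"fn": "drive_tool", "kwargs": {"translation": [[0,0,0],[0,0,0],[0,0,0],[0,0,0]], "spin": [0,0,0,0], "jaw": 0.95}}

```text
time: 33.9
position: [0.6403, -0.2133, 0.0224]
orientation: [2.243, 2.199, 0.0]
ft_force: [0.1, 0.3, -0.6]
opening: 0.95
```

Emit:
{"fn": "drive_tool", "kwargs": {"translation": [[0,0,-0.03],[0,0,-0.06],[0,0,-0.06],[-0.04,0,-0.03],[0,0,0],[0,0,0]], "spin": [0,0,0,0,0,0]}}

```text
time: 34.65
position: [0.6389, -0.2529, 0.2015]
orientation: [-2.243, -2.198, 0.001]
ft_force: [-0.4, -0.2, -0.6]
opening: 0.949
```

Run:
```python
from h import *
state(); im=imaging.snapshot('wrist'); cv2.imwrite('pics/w23.png',im[:,:,::-1])
cv2.imwrite('pics/w23z.png',cv2.resize(im[70:190,200:320,::-1],None,fx=5,fy=5,interpolation=cv2.INTER_NEAREST))
```

```text
t 34.65 p [ 0.6389 -0.2529  0.2015] xang 88.85 tilt [ 0.0006 -0.0011] open 0.949 F [-0.4 -0.2 -0.6] q [-0.41  0.39  1.77  0.    0.98 -0.39]
```

View pics/w23z.png

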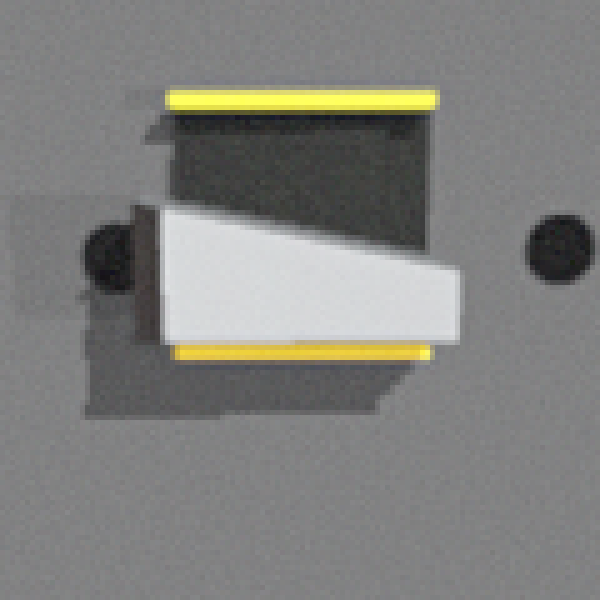

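Run:
```python
from h import *
c=cam('wrist'); q=np.array([[135,205],[136,344],[460,343],[461,268]])/5+[200,70]-.5
P=toplane(c,q,.038)[:,:2]; t,th,e,Rm=rigid(WC,P); print(t,th,e.round(1))
w=np.array([[165,90],[440,90],[175,360],[433,360]])/5+[200,70]-.5
W=toplane(c,w,.014)[:,:2]; print(W.round(4))
# W2 rough from w17 not reliable; top
plan(.447,.175,.2,40)
```

```text
[ 0.63975551 -0.20346179] -0.4155865911525839 [[-0.4  0.2]
 [ 0.5 -0. ]
 [-0.1  0.5]
 [-0.  -0.7]]
[[ 0.6123 -0.1636]
 [ 0.6703 -0.1647]
 [ 0.6121 -0.2206]
 [ 0.6693 -0.2216]]
shift mm [ 423.7 -200.1    1.8] spin 48.9 (tool z down: sign flipped) or -131.1
```

Wedge 1 lies flat in the channel within about 1 mm of plan. Next is the second wedge.

Emit:
{"fn": "drive_tool", "kwargs": {"translation": [[0.04,-0.019,0],[0.0555,-0.026,0],[0.0555,-0.026,0],[0.0555,-0.026,0],[0.0555,-0.026,0],[0.0555,-0.026,0],[0.0555,-0.026,0],[0.05,-0.025,0]], "spin": [0,0,0,0,0,0,0,0], "jaw": 1.0}}

```text
time: 35.7
position: [0.4458, 0.1754, 0.2014]
orientation: [-2.242, -2.2, 0.002]
ft_force: [1.0, 0.5, -0.8]
opening: 1.005
```

Emit:
{"fn": "drive_tool", "kwargs": {"translation": [[0,0,0],[0,0,0],[0,0,0],[0,0,0],[0,0,0],[0,0,0],[0,0,0]], "spin": [9.8,9.8,9.8,9.8,9.7,0,0]}}

```text
time: 36.58
position: [0.4473, 0.1736, 0.2019]
orientation: [-2.95, -1.08, 0.002]
ft_force: [0.1, 0.7, -0.8]
opening: 1.001
```

Run:
```python
from h import *
state(); im=imaging.snapshot('wrist'); cv2.imwrite('pics/w24.png',im[:,:,::-1])
cv2.imwrite('pics/w24z.png',cv2.resize(im[130:210,205:315,::-1],None,fx=7,fy=7,interpolation=cv2.INTER_NEAREST))
```

```text
t 36.58 p [0.4473 0.1736 0.2019] xang 40.22 tilt [-0.001  -0.0004] open 1.001 F [ 0.1  0.7 -0.8] q [0.32 0.06 2.18 0.   0.9  1.19]
```

View pics/w24z.png

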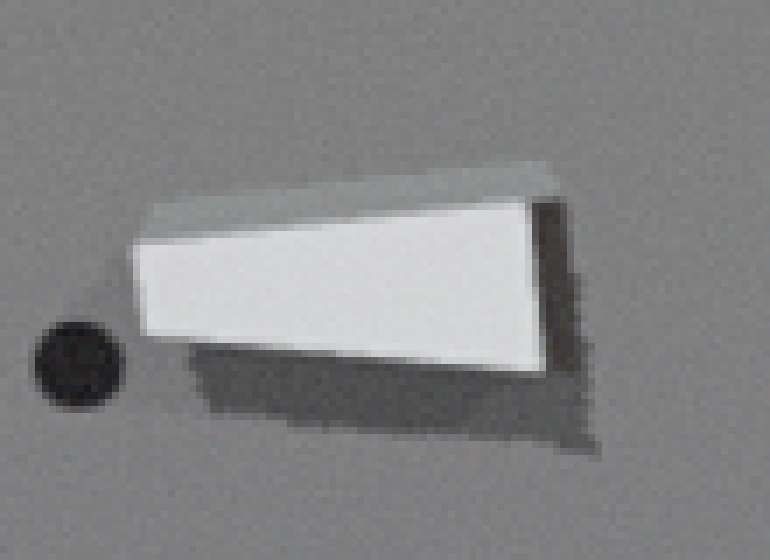

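Run:
```python
from h import *
c=cam('wrist'); q=np.array([[579,371],[567,200],[133,243],[143,336]])/7+[205,130]-.5
P=toplane(c,q,.034)[:,:2]; t,th,e,Rm=rigid(WC,P); print(t,th,e.round(1))
g=t+Rm@[0,-.0125]; print(g); a=th-90; plan(g[0],g[1],.018,a)
p,M=tool(); ar=np.radians(a); d=np.array(g)-p[:2]; print('after spin: dx',d@[np.cos(ar),np.sin(ar)],'dy',d@[np.sin(ar),-np.cos(ar)],a)
```

```text
[0.44651971 0.1776601 ] 136.6213620573451 [[-0.4 -0.3]
 [-0.1  0.6]
 [-0.2 -0.2]
 [ 0.7 -0.1]]
[0.45510491 0.18674549]
shift mm [ 14.4  -5.1 184. ] spin -6.5 (tool z down: sign flipped) or 173.5
after spin: dx 0.01477862159350707 dy -0.003492308802808892 46.621362057345095
```

Emit:
{"fn": "drive_tool", "kwargs": {"translation": [[0,0,0],[0.0148,-0.0035,0.03],[0,0,0.06],[0,0,0.052],[0,0,0.03],[0,0,0.0115],[0,0,0],[0,0,0]], "spin": [-6.4,0,0,0,0,0,0,0]}}

```text
time: 37.62
position: [0.4563, 0.1869, 0.0201]
orientation: [2.887, 1.238, 0.003]
ft_force: [-0.6, -0.2, 0.4]
opening: 1.004
```

Run:
```python
from h import *
state(); im=imaging.snapshot('wrist'); cv2.imwrite('pics/w25.png',im[:,:,::-1]); plan(.4551,.1867,.018,46.62)
```

```text
t 37.62 p [0.4563 0.1869 0.0201] xang 46.4 tilt [0.0016 0.0008] open 1.004 F [-0.6 -0.2  0.4] q [0.34 0.42 2.2  0.   0.52 1.1 ]
shift mm [-1.  -0.7  2.2] spin -0.2 (tool z down: sign flipped) or 179.8
```

View pics/w25.png

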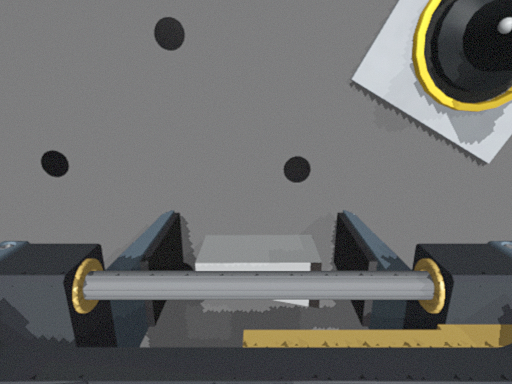

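The wedge is square between the pads, with its straight edge at row 262, so I'll close.

Emit:
{"fn": "drive_tool", "kwargs": {"translation": [[0,0,0.0015],[0,0,0],[0,0,0],[0,0,0],[0,0,0],[0,0,0]], "spin": [0,0,0,0,0,0], "jaw": 0.6, "newtons": 35}}

```text
time: 38.42
position: [0.4556, 0.1866, 0.0176]
orientation: [2.888, 1.237, 0.0]
ft_force: [-1.1, 0.1, 5.7]
opening: 0.722
```

Run:
```python
from h import *
state(); im=imaging.snapshot('wrist'); cv2.imwrite('pics/w26z.png',cv2.resize(im[200:310,170:350,::-1],None,fx=4,fy=4,interpolation=cv2.INTER_NEAREST))
```

```text
t 38.42 p [0.4556 0.1866 0.0176] xang 46.37 tilt [0.0001 0.0001] open 0.722 F [-1.1  0.1  5.7] q [ 0.34  0.43  2.2  -0.    0.52  1.1 ]
```

View pics/w26z.png

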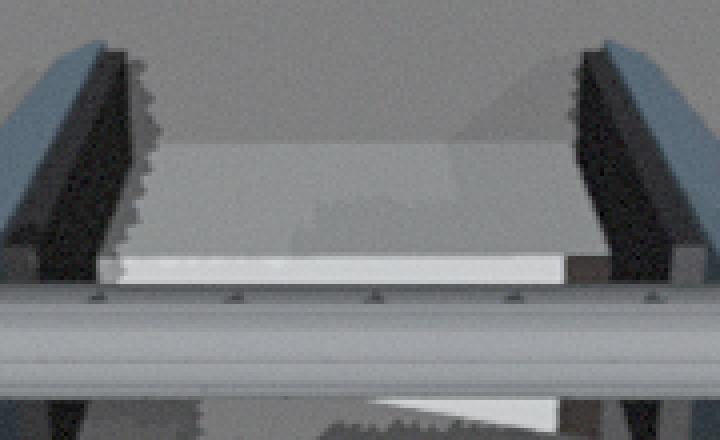

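Run:
```python
from h import *
c=cam('wrist'); q=np.array([[97,256],[609,256]])/4+[170,200]-.5
P=toplane(c,q,.034); p,M=tool(); print(((P-p)@M).round(4))
```

```text
[[-0.0027 -0.0339 -0.0164]
 [-0.0026  0.0325 -0.0163]]
```

Emit:
{"fn": "drive_tool", "kwargs": {"translation": [[0,0,-0.02],[0,0,-0.06],[0,0,-0.06],[0,0,0],[0,0,0],[-0.03,0.013,0],[-0.053,0.023,0],[-0.053,0.023,0]], "spin": [0,-10.5,-10.5,-10.5,-10.5,-0.5,0,0], "newtons": 45}}

```text
time: 39.48
position: [0.5115, 0.048, 0.1571]
orientation: [-2.242, -2.2, 0.001]
ft_force: [0.4, -0.3, -4.7]
opening: 0.72
```

Emit:
{"fn": "drive_tool", "kwargs": {"translation": [[-0.053,0.023,0],[-0.053,0.023,0],[-0.053,0.023,0],[-0.053,0.023,0],[-0.053,0.023,0],[-0.042,0.018,0],[0,0,0],[0,0,0]], "spin": [0,0,0,0,0,0,0,0]}}

```text
time: 40.48
position: [0.6377, -0.2597, 0.1564]
orientation: [-2.242, -2.198, 0.001]
ft_force: [-0.7, 0.6, -3.6]
opening: 0.718
```

Run:
```python
from h import *
state(); im=imaging.snapshot('wrist'); cv2.imwrite('pics/w27.png',im[:,:,::-1]); c=cam('wrist')
cv2.imwrite('pics/w27z.png',cv2.resize(im[60:200,190:330,::-1],None,fx=5,fy=5,interpolation=cv2.INTER_NEAREST))
for ce,s,b in blobs(yellow(im),40):
    if ce[1]<200: print(ce,s,worldrect(c,b,.014)[0])
```

```text
t 40.48 p [ 0.6377 -0.2597  0.1564] xang 88.85 tilt [ 0.0009 -0.0017] open 0.718 F [-0.7  0.6 -3.6] q [-0.42  0.44  1.79  0.    0.92 -0.4 ]
[260.99134199  81.55844156] [232  80  60   4 231] ((641.6445922851562, -166.50735473632812), (2.6044349670410156, 54.11663818359375), 88.9497299194336)
[261.86666667 139.57619048] [232 138  59   4 210] ((640.3436889648438, -219.50408935546875), (2.8877265453338623, 55.94676208496094), 88.97635650634766)
```

View pics/w27.png

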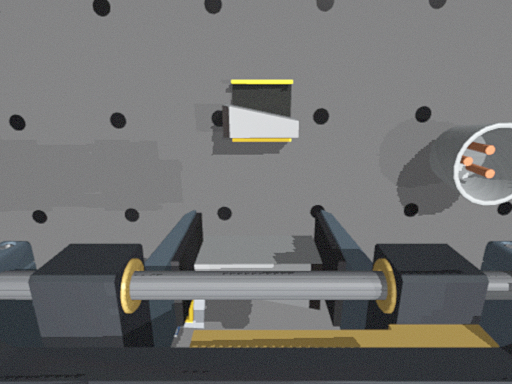

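View pics/w27z.png

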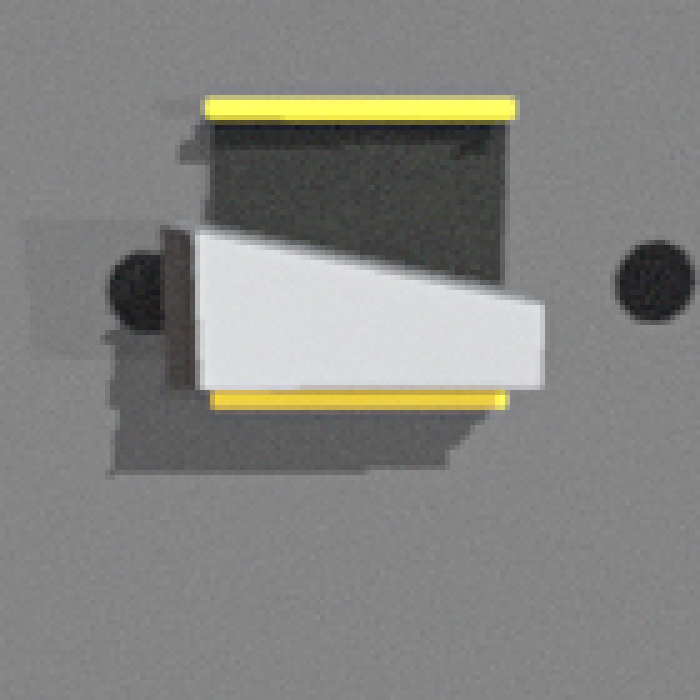

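Run:
```python
from h import *
c=cam('wrist'); o=np.array([190,60])-.5
P=toplane(c,np.array([[162,227],[166,390],[544,389],[545,301]])/5+o,.038)[:,:2]; t,th,e,Rm=rigid(WC,P); print(t,th,e.round(1)); print('W1 thick corner',P[0],'thin corner',P[3])
W=toplane(c,np.array([[205,97],[517,97],[205,122],[517,122]])/5+o,.014)[:,:2]; print(W.round(4))
F=toplane(c,np.array([[211,122],[508,122]])/5+o,.004)[:,:2]; print('floor',F.round(4))
p,M=tool(); Pt=toplane(c,np.array([[194,267.],[313,267]]),p[2]+.0164); print(((Pt-p)@M).round(4))
```

```text
[ 0.63999219 -0.2034765 ] -0.3326889045409933 [[ 0.   0. ]
 [ 0.6 -0. ]
 [-0.4  0.6]
 [-0.2 -0.7]]
W1 thick corner [ 0.60705031 -0.18581711] thin corner [ 0.67324325 -0.19950854]
[[ 0.6133 -0.1637]
 [ 0.6704 -0.1648]
 [ 0.6132 -0.1681]
 [ 0.6704 -0.1691]]
floor [[ 0.6134 -0.1678]
 [ 0.6698 -0.1688]]
[[-0.0043 -0.0339 -0.0164]
 [-0.0041  0.028  -0.0164]]
```

Run:
```python
from h import *
im=cv2.imread('pics/w27.png')
cv2.imwrite('pics/w27y.png',cv2.resize(im[200:310,170:350],None,fx=4,fy=4,interpolation=cv2.INTER_NEAREST))
```

```text
(no output)
```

View pics/w27y.png

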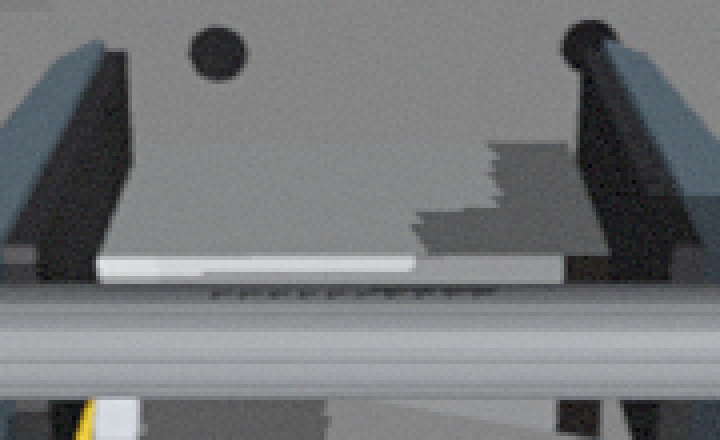

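There was no slip in the hand. I'll move to above the free half and stop with its underside clear of wedge 1.

Emit:
{"fn": "drive_tool", "kwargs": {"translation": [[0.03,0.0005,0],[0.0517,0.0005,0],[0.01,0,0.01],[0,0,0.05],[0,0,0.0344],[0,0,0],[0,0,0]], "spin": [0,0,0,0,0,0,0]}}

```text
time: 41.4
position: [0.6419, -0.1686, 0.0643]
orientation: [2.242, 2.199, 0.001]
ft_force: [0.2, 0.8, -3.8]
opening: 0.72
```

Run:
```python
from h import *
state(); plan(.6405,-.1680,.0215,88.85); im=imaging.snapshot('wrist'); cv2.imwrite('pics/w28.png',im[:,:,::-1]); c=cam('wrist')
for ce,s,b in blobs(yellow(im),40):
    if ce[1]<250: print(ce,s,worldrect(c,b,.014)[0])
```

```text
t 41.4 p [ 0.6419 -0.1686  0.0643] xang 88.89 tilt [-0.0003  0.0011] open 0.72 F [ 0.2  0.8 -3.8] q [-0.29  0.54  1.85 -0.    0.75 -0.27]
shift mm [ 0.6 -1.5 42.8] spin 0.0 (tool z down: sign flipped) or -180.0
[258.28034682 209.0216763 ] [220 205  78   9 692] ((642.1347045898438, -165.9847412109375), (6.128332138061523, 55.51660919189453), 88.92765045166016)
```

View pics/w28.png

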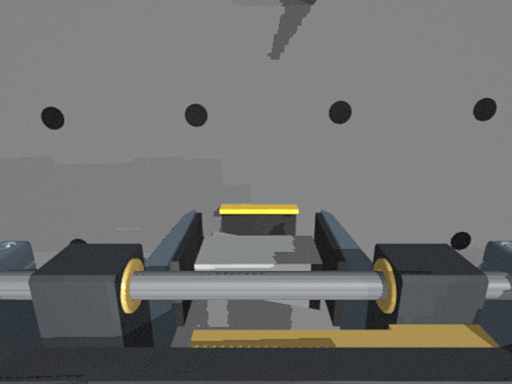

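Run:
```python
from h import *
im=cv2.imread('pics/w28.png'); c=cam('wrist'); p,M=tool()
for col in (240,258,280): print(col,[(r,im[r,col].tolist()) for r in range(202,218)])
for col in (225,258,285): print(col,[(r,int(im[r,col].mean())) for r in range(228,270)])
```

```text
240 [(202, [129, 125, 123]), (203, [130, 140, 142]), (204, [97, 162, 182]), (205, [51, 172, 203]), (206, [43, 169, 199]), (207, [52, 171, 198]), (208, [57, 180, 207]), (209, [74, 221, 241]), (210, [92, 255, 255]), (211, [91, 255, 255]), (212, [92, 252, 255]), (213, [67, 213, 231]), (214, [51, 86, 94]), (215, [57, 50, 48]), (216, [62, 62, 59]), (217, [63, 62, 63])]
258 [(202, [137, 134, 132]), (203, [142, 138, 135]), (204, [126, 152, 167]), (205, [60, 174, 204]), (206, [51, 174, 202]), (207, [53, 171, 199]), (208, [57, 181, 207]), (209, [71, 216, 240]), (210, [91, 253, 255]), (211, [95, 253, 255]), (212, [83, 248, 255]), (213, [70, 213, 233]), (214, [39, 78, 89]), (215, [63, 59, 53]), (216, [67, 64, 66]), (217, [59, 62, 59])]
280 [(202, [137, 135, 131]), (203, [143, 135, 129]), (204, [134, 149, 161]), (205, [57, 171, 202]), (206, [49, 174, 201]), (207, [54, 173, 201]), (208, [61, 182, 206]), (209, [75, 224, 240]), (210, [95, 255, 255]), (211, [100, 255, 255]), (212, [97, 255, 255]), (213, [75, 222, 232]), (214, [50, 88, 92]), (215, [65, 57, 55]), (216, [73, 73, 70]), (217, [63, 66, 67
[... 799 characters left out ...]
135), (253, 137), (254, 130), (255, 135), (256, 136), (257, 134), (258, 132), (259, 136), (260, 130), (261, 132), (262, 135), (263, 145), (264, 189), (265, 210), (266, 210), (267, 199), (268, 154), (269, 151)]
285 [(228, 68), (229, 66), (230, 67), (231, 57), (232, 55), (233, 55), (234, 64), (235, 102), (236, 138), (237, 137), (238, 135), (239, 133), (240, 136), (241, 136), (242, 134), (243, 134), (244, 135), (245, 135), (246, 132), (247, 136), (248, 134), (249, 133), (250, 136), (251, 129), (252, 93), (253, 91), (254, 86), (255, 94), (256, 86), (257, 91), (258, 91), (259, 88), (260, 90), (261, 87), (262, 95), (263, 106), (264, 146), (265, 151), (266, 154), (267, 148), (268, 152), (269, 153)]
```

Run:
```python
from h import *
c=cam('wrist'); p,M=tool(); b=p[2]-.0176
print('wall top outer/inner',toplane(c,[[258,208.6],[258,213.6]],.014)[:,1], 'bottom edge',toplane(c,[[258,235.2]],b)[0,1],'top edge',toplane(c,[[258,263.6]],b+.034)[0,1],p)
```

```text
wall top outer/inner [-0.16565965 -0.16950458] bottom edge -0.1708705397561794 top edge -0.1708959590999083 [ 0.6422618  -0.16874015  0.06476495]
```

Emit:
{"fn": "drive_tool", "kwargs": {"translation": [[-0.0006,-0.001,0.004],[0,0,0.008],[0,0,0.002],[0,0,0],[0,0,0]], "spin": [0,0,0,0,0]}}

```text
time: 42.08
position: [0.6404, -0.1691, 0.0491]
orientation: [2.243, 2.199, 0.0]
ft_force: [0.5, -0.1, -4.6]
opening: 0.726
```

Run:
```python
from h import *
state(); c=cam('wrist'); p,M=tool(); im=imaging.snapshot('wrist'); cv2.imwrite('pics/w29.png',im[:,:,::-1])
g=im[:,240:285].astype(int).mean(1)
for r in range(205,270): print(r,g[r].astype(int).tolist(),end=' ')
print(); plan(.6405,-.1688,.0215,88.85)
im=imaging.snapshot('scene'); cv2.imwrite('pics/s29.png',cv2.resize(im[160:250,120:240,::-1],None,fx=6,fy=6,interpolation=cv2.INTER_CUBIC))
```

```text
t 42.08 p [ 0.6404 -0.1691  0.0491] xang 88.87 tilt [-0.      0.0001] open 0.726 F [ 0.5 -0.1 -4.6] q [-0.29  0.56  1.86 -0.    0.73 -0.27]
205 [126, 126, 128] 206 [127, 127, 128] 207 [126, 126, 127] 208 [126, 126, 129] 209 [130, 132, 135] 210 [164, 153, 128] 211 [201, 176, 72] 212 [202, 174, 51] 213 [200, 173, 53] 214 [199, 171, 53] 215 [198, 170, 53] 216 [223, 201, 64] 217 [255, 245, 88] 218 [255, 252, 93] 219 [255, 254, 93] 220 [255, 246, 85] 221 [148, 133, 53] 222 [53, 53, 57] 223 [57, 60, 61] 224 [62, 63, 60] 225 [60, 61, 59] 226 [60, 62, 59] 227 [61, 61, 59] 228 [61, 61, 59] 229 [61, 61, 59] 230 [59, 60, 58] 231 [59, 59, 56] 232 [59, 60, 58] 233 [57, 58, 56] 234 [61, 62, 59] 235 [95, 97, 97] 236 [134, 137, 138] 237 [134, 136, 138] 238 [132, 135, 135] 239 [132, 134, 135] 240 [131, 134, 135] 241 [131, 133, 134] 242 [132, 134, 135] 243 [132, 135, 136] 244 [131, 134, 135] 245 [132, 135, 135] 246 [132, 134, 135] 247 [131, 134, 135] 248 [132, 134, 135] 249 [132, 135, 136] 250 [130, 132, 133] 251 [121, 123, 124] 252 [122, 124, 125] 253 [123, 126, 126] 254 [124, 126, 127] 255 [120, 123, 124] 256 [121, 123, 123] 257 [122, 124, 125] 258 [123, 125, 126] 259 [123, 125, 126] 260 [124, 127, 127] 261 [122, 124, 125] 262 [114, 116, 117] 263 [135, 137, 138] 264 [176, 178, 179] 265 [190, 192, 194] 266 [158, 160, 161] 267 [148, 149, 151] 268 [149, 151, 153] 269 [152, 153, 155] 
shift mm [ 0.3  0.1 27.7] spin 0.0 (tool z down: sign flipped) or -180.0
```

View pics/w29.png

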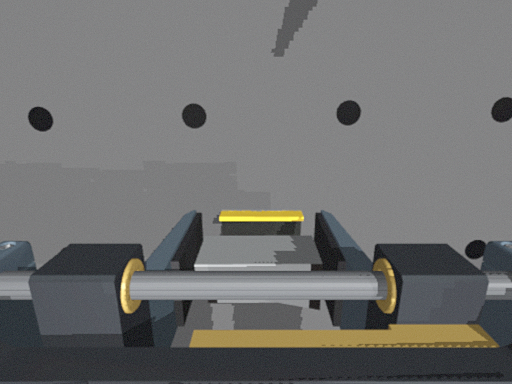

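View pics/s29.png

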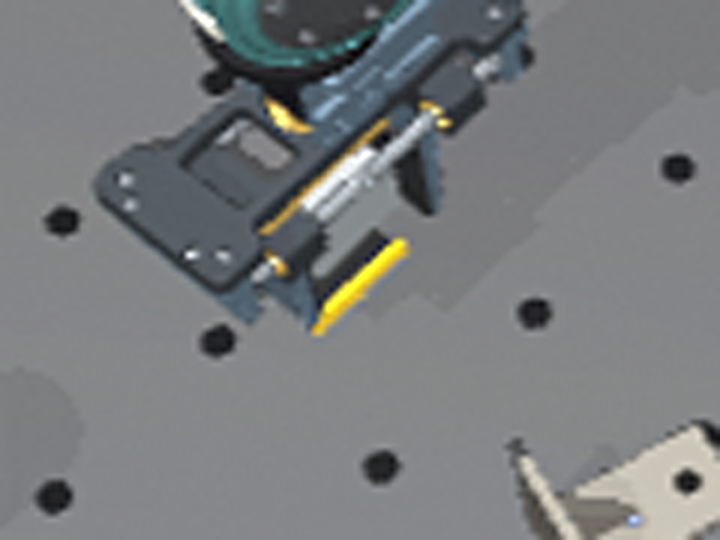

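Run:
```python
from h import *
c=cam('wrist'); p,M=tool(); b=p[2]-.0176
print('wall top outer/inner',toplane(c,[[258,215.6],[258,220.9]],.014)[:,1], 'bottom edge',toplane(c,[[258,235.0]],b)[0,1],'top edge',toplane(c,[[258,263.3]],b+.034)[0,1],p)
```

```text
wall top outer/inner [-0.16516693 -0.16899528] bottom edge -0.17109736700724804 top edge -0.17110373513254645 [ 0.64040354 -0.16907878  0.04915997]
```

The gap to the wall is about 2.2 mm, the wedge is already alongside wedge 1 and it has no contact force. I'll continue down.

Emit:
{"fn": "drive_tool", "kwargs": {"translation": [[0,0,0.004],[0,0,0.006],[0,0,0.005],[0,0,0],[0,0,0]], "spin": [0,0,0,0,0]}}

```text
time: 42.8
position: [0.6403, -0.1691, 0.034]
orientation: [-2.243, -2.199, 0.0]
ft_force: [0.2, 0.3, -3.9]
opening: 0.719
```

Emit:
{"fn": "drive_tool", "kwargs": {"translation": [[0,0,0.004],[0,0,0.004],[0,0,0.002],[0,0,0],[0,0,0]], "spin": [0,0,0,0,0]}}

```text
time: 43.42
position: [0.6404, -0.1691, 0.0241]
orientation: [2.243, 2.199, 0.0]
ft_force: [-0.7, 0.5, -3.9]
opening: 0.719
```

Run:
```python
from h import *
state(); im=imaging.snapshot('wrist'); cv2.imwrite('pics/w30.png',im[:,:,::-1])
```

```text
t 43.42 p [ 0.6404 -0.1691  0.0241] xang 88.87 tilt [-0.      0.0001] open 0.719 F [-0.7  0.5 -3.9] q [-0.29  0.6   1.86 -0.    0.69 -0.27]
```

View pics/w30.png

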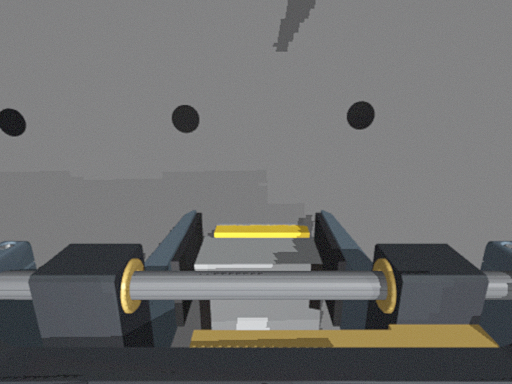

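The wedge is between the walls with no side load. It needs the last 2 mm, then release and withdraw.

Emit:
{"fn": "drive_tool", "kwargs": {"translation": [[0,0,0.0015],[0,0,0.0007],[0,0,0]], "spin": [0,0,0]}}

```text
time: 43.85
position: [0.6403, -0.1691, 0.0218]
orientation: [-2.243, -2.199, 0.0]
ft_force: [0.2, 0.6, -3.8]
opening: 0.717
```

Emit:
{"fn": "drive_tool", "kwargs": {"translation": [[0,0,0],[0,0,0],[0,0,0],[0,0,0]], "spin": [0,0,0,0], "jaw": 0.95}}

```text
time: 44.35
position: [0.6404, -0.1691, 0.022]
orientation: [2.243, 2.199, 0.0]
ft_force: [-0.0, -0.0, -0.9]
opening: 0.953
```

Emit:
{"fn": "drive_tool", "kwargs": {"translation": [[0,0,-0.02],[0,0,-0.05],[0,0,-0.06],[-0.04,0,-0.05],[-0.04,0,0],[0,0,0]], "spin": [0,0,0,0,0,0]}}

```text
time: 45.1
position: [0.6389, -0.2503, 0.2029]
orientation: [2.244, 2.195, 0.001]
ft_force: [0.5, 0.3, -1.1]
opening: 0.949
```

Run:
```python
from h import *
state(); im=imaging.snapshot('wrist'); cv2.imwrite('pics/w31.png',im[:,:,::-1])
cv2.imwrite('pics/w31z.png',cv2.resize(im[70:200,190:330,::-1],None,fx=5,fy=4.6,interpolation=cv2.INTER_NEAREST))
```

```text
t 45.1 p [ 0.6389 -0.2503  0.2029] xang 88.75 tilt [-0.0012  0.0024] open 0.949 F [ 0.5  0.3 -1.1] q [-0.41  0.38  1.78 -0.    0.98 -0.39]
```

View pics/w31z.png

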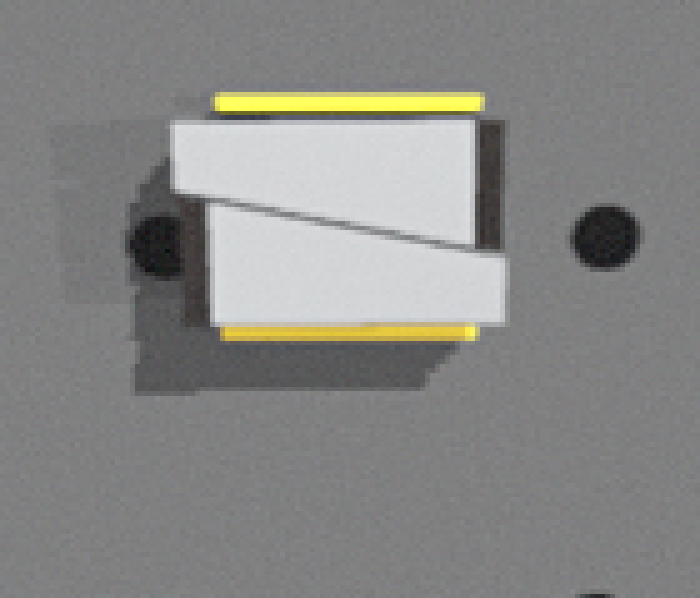

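Run:
```python
from h import *
c=cam('wrist'); o=np.array([190,70])-.5; S=np.array([5,4.6])
P=toplane(c,np.array([[183,198],[184,326],[507,325],[508,254]])/S+o,.038)[:,:2]; t,th,e,Rm=rigid(WC,P); print('W1',t,th,e.round(1))
P=toplane(c,np.array([[505,251],[505,120],[171,120],[172,195]])/S+o,.038)[:,:2]; t,th,e,Rm=rigid(WC,P); print('W2',t,th,e.round(1))
W=toplane(c,np.array([[214,92],[485,92],[214,111],[485,111]])/S+o,.014)[:,:2]; print(W.round(4),W.mean(0))
F=toplane(c,np.array([[219,341],[478,341]])/S+o,.014)[:,:2]; print('lower wall outer?',F.round(4))
```

```text
W1 [ 0.63964334 -0.20217515] -0.37993967509782356 [[-0.4  0.1]
 [ 0.6  0.1]
 [-0.1  0.8]
 [-0.1 -0.9]]
W2 [ 0.63863534 -0.17969524] 179.76770846134488 [[-0.6 -0. ]
 [-0.2  0.1]
 [ 0.1 -0.9]
 [ 0.6  0.8]]
[[ 0.6125 -0.1623]
 [ 0.6699 -0.1634]
 [ 0.6123 -0.1664]
 [ 0.67   -0.1676]] [ 0.64117198 -0.16492706]
lower wall outer? [[ 0.6111 -0.2197]
 [ 0.6687 -0.2209]]
```

Emit:
{"fn": "drive_tool", "kwargs": {"translation": [[-0.06,0,-0.02],[-0.06,0,-0.02],[-0.06,0,-0.02],[-0.04,0,0],[0,0,0],[0,0,0]], "spin": [0,0,0,0,0,0]}}

```text
time: 45.9
position: [0.6345, -0.4646, 0.2597]
orientation: [-2.242, -2.199, -0.0]
ft_force: [0.5, -0.2, -0.5]
opening: 0.951
```

Run:
```python
from h import *
state()
for n in('top','scene','wrist'):
    im=imaging.snapshot(n); cv2.imwrite(f'pics/{n}9.png',im[:,:,::-1])
    if n=='top': cv2.imwrite('pics/top9z.png',cv2.resize(im[110:260,90:440,::-1],None,fx=2.28,fy=2.28,interpolation=cv2.INTER_CUBIC))
```

```text
t 45.9 p [ 0.6345 -0.4646  0.2597] xang 88.9 tilt [ 0.0008 -0.0007] open 0.951 F [ 0.5 -0.2 -0.5] q [-0.66  0.48  1.52  0.    1.14 -0.64]
```

View pics/top9z.png

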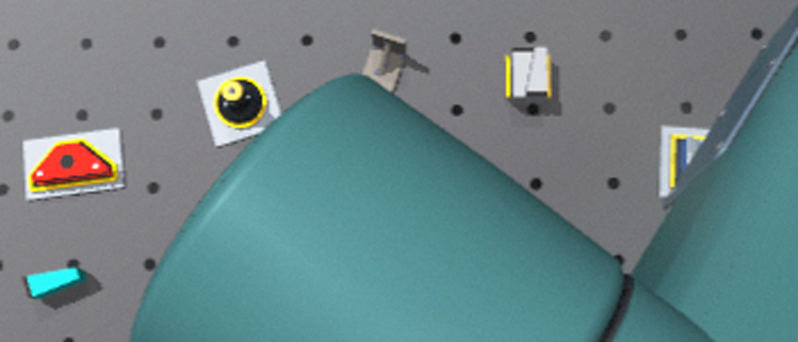

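View pics/scene9.png

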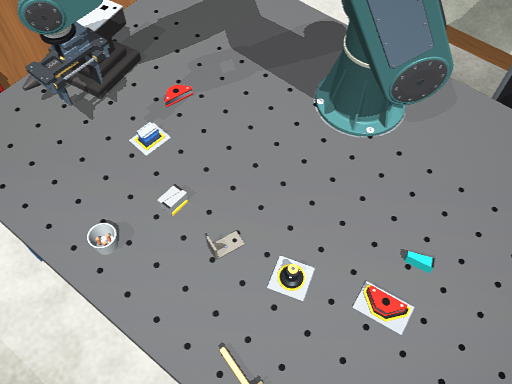

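The final views show all five parts stowed: the V-block at scene (150,136), the jack at (291,276), the corner block at (386,302) and the wedge pair at (172,196). The bracket and the look-alikes are unmoved, and the gripper is clear with about zero force.

Run:
```python
from h import *
a=cv2.imread('pics/scene0.png').astype(int); b=cv2.imread('pics/scene9.png').astype(int)
for nm,(x0,y0,x1,y1) in dict(bracket=(203,228,248,260),decoy_red=(162,80,194,108),turq=(402,246,438,272)).items(): print(nm,np.abs(a-b)[y0:y1,x0:x1].mean().round(2))
state(); env.finish_job()
```

```text
bracket 1.37
decoy_red 3.38
turq 1.18
t 46.05 p [ 0.6348 -0.4645  0.26  ] xang 88.95 tilt [ 0.0003 -0.0003] open 0.951 F [-1.   0.6 -0.3] q [-0.66  0.48  1.52  0.    1.14 -0.64]
the job is handed in; nothing more can be done
```

The fit-up kit is put away and the job is handed in at 46.05 s, in the order asked: V-block, jack, corner block (the leftmost of the two red ones), then the two steel wedges. No verdict was reported.

- **Nests:** the last pictures show the V-block, jack and corner block each inside its yellow edge. I judged "flat on the floor" by eye and by the lowering height.
- **Wedges:** both are between the channel walls, head to tail, straight sides outward. They measured about 1 mm and 2 mm off centre along its length, and within about 1.5° of its axis.
- **Left alone:** the bracket and the turquoise wedge look unchanged between the first and last pictures. The other red block's patch differed slightly more, which I put down to arm shadow; by eye it had not moved.
- **Clear of everything:** the gripper ended open, well away from the parts, with about 1 N or less on the wrist.
- **Disagreement:** after placing, wedge 1 measured about 1.2 mm from where the in-hand view had predicted. I allowed for that when placing wedge 2.

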